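# Unpin a forming die and rack it

### The arm

A 7-joint arm with a two-finger parallel gripper is mounted at the origin on the work surface. World frame = base frame: x ahead of the robot, y to its left, z up, the work surface at z = 0. Lengths are in m, angles in rad, forces in N, time in s.
With the tool pointing down it reaches from about 0.425 to 0.925 m from the base axis. Payload 6.8 kg.
Tool frame: the origin (TCP) lies at the very end of the fingers, on their centre line; the grasp point (between the pads) lies 19 mm behind it (r.grip_depth is the distance from the TCP to the grasp point, in m); z points along the fingers, y is the direction in which the jaws open and shut (so a half turn about z gives the same grasp; the last joint's range is limited). The gripper opens to 85 mm and grips with 20 to 120 N. Pads are 22 mm wide; open, the fingers measure 114 mm over their backs; the gripper's body (76 mm by 85 mm) begins 54 mm behind the grasp point. The pads swing forward as they close: fully open they stand 13 mm farther back than shut.
Start: joints at [1.17, 0.477, 0.022, 1.555, -0.011, 1.109, -0.083], TCP at [0.195, -0.646, 0.231] pointing down, gripper open.
Joint ranges: [-2.96, 2.96], [-0.34, 2.1], [-1.41, 1.46], [0.24, 2.44], [-1.37, 4.51], [0.17, 1.92], [-2.96, 2.96]. Speed limits (rad/s): [2.39, 2.39, 3.14, 3.14, 3.14, 3.14, 3.14].

### API

Orientations are given as a rotation vector (axis times angle).
In Python, from bench import status, eyes, workorder, spotter, r gives the robot as it stands.
- The arm moves only by the tool drive_tool, never from a script. Its argument "commands" is a list of rows, each an object of numbers: "rx", "ry", "rz": the turn, a rotation vector about the world's x, y, z normalised to -1 to 1, where 1 is 8 degrees; "tx", "ty", "tz": the shift along the world's x, y, z normalised to -1 to 1, where 1 is 20 mm; "grip": the closure, from -1 (fully open) to 1 (shut). A call has 1 to 10 rows; each row shifts and turns the commanded pose from where the row before left it; what a row does not reach is not made up. A row lasts 1/8 s, in which the tool goes at most 62.5 mm and 10.7 degrees, less where a joint would pass 70% of its speed; a pose out of reach is approached as far as the arm can. A call with a number of a shift or a turn outside -1 to 1 is refused whole. A call with a gripper value outside its range is refused whole. The fingers move at their own pace and stop on an object; "grip_force" is the grip in N (left out, the last holds). Time passes only in rows, so rows that do not move let the fingers close. It gives the time, the measured TCP pose, the force and the opening at its end, in the units of the state.
- status.get_obs(): the state, without advancing time (a new reading comes with each control period).
- eyes.grab_frame(name): name is "scene" or "top" or "wrist"; returns a dict with "frame" (480x640x3 uint8, blue, green, red), "range_z" (480x640 float32, m along the optical axis (not along the pixel's ray), 0 where there is no reading), "fx", "fy", "cx", "cy" (pixels), "T" (4x4, takes a point from camera to world coordinates); the wrist camera has in their place "T_tool_cam" (4x4, takes a point from camera to tool coordinates, whose origin is the TCP and whose axes are the flange's). Camera axes: x right, y down, z forward; pixel columns grow to the right and rows downward; lengths in m; the calibration is good to about 2 mm. The wrist camera is an equidistant fisheye: a pixel r from the principal point sees the ray r / f radians off the axis. A picture is of the moment at which its call begins: read the wrist's pose just before it.
- workorder.hand_in(): hands the job in, once; it reports no verdict.
Trained networks look in the newest picture that a camera, given by its name, has taken for a name from the list of things; names that differ only in an ending like _2 or _b are one class to them, and where a whole thing is asked for, a point or a joint stands for the part that bears it (a point fixed in the world has none). Each returns a list of dicts, best first, with "confidence" (0 to 1); they miss things now and then, are a little off and sometimes report something else, mostly with a low value. They report only what shows in the picture. A call takes as long as a camera call. They do not tell look-alikes from the thing itself.
- spotter.boxes_of(camera, target): "position" ([column, row] as shares, 0 to 1, of the picture: columns of its width, rows of its height, amid what is visible of it).
- spotter.masks_of(camera, target): "mask" (480x640 bool, what is visible of it) and "position" ([column, row] as shares, 0 to 1, of the picture: columns of its width, rows of its height, amid what is visible of it).
The state is a dict: "clock": time; "joints": joint angles; "qvel": joint speeds; "tau": joint torques, N m; "tcp_pos": TCP position; "orientation": TCP orientation; "contact_force": force on the tool from outside, world axes, zero at the start; "moment": the same for the moment, N m; "grip_width": finger opening in m.
Only numpy, scipy, OpenCV 4.12 (cv2) and the standard library are available. Lean on these libraries where they do the work, as an engineer would, in place of code of your own. Each camera call takes 0.05 s, during which the arm holds its last target.

### The job

Pull up the holder's red T-handled plunger, twist it about a quarter turn so that it stays latched open when you let go, then slide the brass-headed forming die out of the holder and stand it on the black mat. Let go, take it again crossways, and stand it upright along the middle of the rack's empty bay, the one with the blue liner, lowering it all the way down before you let go. Leave the plunger latched open and the rack's other two dies where they are.

Things in the scene. Friction and masses are not known exactly. Their poses are not given: they have to be found in the camera images.
- holder: Green die holder, fixed. Origin on the bench, x along the slide (die comes out to -x), z up. Dark bed plate 10 mm thick, x -80..+100, y +-50 mm. Stop plate x +10..15, 60 mm wide, top 58 mm up, 8 mm behind the die's head: no finger fits between. Behind it a bridge 60 mm wide, top 31 mm up, roofs the tongue's channel; a collar on it, 30 mm square, reaches 43 mm. Plunger axis vertical at x +48, y 0.
- handle (a point): Centre of the plunger's red T-handle, a bar 46 mm long (its x) x 13 mm wide (its y) x 18 mm high, which rises and turns about the vertical through this point. Home, the point is 72 mm above the bench and the bar lies within 0.12 rad of the holder's x axis: pinch it across the holder's y.
- plunger (a joint): Lift of the sprung plunger, m: 0 = home, pin in the die's tongue; limit 0.015. The spring pulls down with 4 N at home, 9 N at the top. To latch: lift 11 mm or more (13 is good), turn the handle 0.7 rad or more either way, let go: it rests at about 0.010, pin clear of the tongue. Turning is blocked until it is lifted about 10 mm.
- tbar (a joint): Turn of the T-handle, rad, counter-clockwise from above positive, about 0 when home; limits -1.57 and +1.57. Stays put by friction when latched.
- former: The loose forming die to be moved, about 0.6 kg. Origin under the head, at the underside; x towards its tongue (holder's +x at the start). It starts at holder x -20, z 10 mm. Dark steel shoe x -40..+28, 52 wide (y), 10 mm thick; a tongue 32 mm wide, 10 mm thick goes on to x +85 mm, with the pin hole at x +68. Slide it 70 mm towards the holder's -x before lifting.
- former_head (a point): Point in the middle of the die's brass head, 28 mm above the die's underside, axes as the die. Head 44 mm square (x and y), from 10 to 46 mm above the underside, with a small crown up to 52 mm. In the holder it can be gripped only across y (stop plate behind it); in the rack only across x (walls beside it).
- mat_top (a point): Centre of the top face of the fixed black rubber mat, 200 mm (x) x 150 mm (y) x 4 mm thick; its top is 4 mm above the bench.
- rack: Fixed plywood rack, 180 mm (x) x 234 mm (y); origin on the bench under its centre. Three bays along its x axis, open at both ends and above, centred at y = -74, 0 and +74 mm, each 62 mm wide between 12 mm thick walls whose tops are 54 mm above the bench. Two bays hold other dies of the same shape.
- bay (a point): Centre of the top of the blue liner (176 x 61 mm) in the empty bay, 8 mm above the bench; x along the bay, z up. The die's x axis goes along this x axis, either way round.
- former_b_head (a point): Middle of the head of another die, white head, standing in the rack, to be left alone. Same size as the die to be moved.
- former_c_head (a point): Middle of the head of another die, dark steel head, standing in the rack, to be left alone. Same size as the die to be moved.
Things that resemble listed ones, but are neither listed nor needed, are in the scene too. Leave any purple or turquoise look-alike of the former alone.

How it is judged:
By the outcome, as a careful person would: the job done as asked, in the order asked, and still so for the second after the job is handed in, with the robot touching nothing.
It also fails if it takes over 69 s, if anything falls off the work surface, if the arm or the gripper's body presses on something with over 40 N, if the wrist force passes 120 N, or if a joint passes its speed limit or range.

## Working session

There is one attempt and no reset: what is moved stays moved. The work goes in short steps, Python scripts to look and compute and a tool call to move; the robot and the scene stay as the last step left them, time stands still between calls to the robot, and variables do not carry over. Pictures are saved under pics/ and viewed, and the job is handed in when it is done.

Besides the shell and the picture viewer there is one more tool, called after "Call:" in YAML: its name, and indented under it one key for each argument. drive_tool: Moves the arm, as the interface text tells. Scaled input: -1 to 1 covers 20 mm each way for a shift and 8 degrees each way for a turn. Its arguments: {"type":"object","properties":{"commands":{"type":"array","items":{"type":"object","properties":{"rx":{"type":"number"},"ry":{"type":"number"},"rz":{"type":"number"},"tx":{"type":"number"},"ty":{"type":"number"},"tz":{"type":"number"},"grip":{"type":"number"}}}},"grip_force":{"type":"number"}},"required":["commands"]}

```bash
ls; mkdir -p pics
python3 - <<'E'
from bench import status, eyes, workorder, spotter, r
import cv2
print(status.get_obs(), r.grip_depth)
for n in ("scene","top","wrist"):
    f=eyes.grab_frame(n); cv2.imwrite(f"pics/{n}0.png",f["frame"])
    print(n,f["fx"],f["cx"],f["cy"],f.get("T",f.get("T_tool_cam")))
E
```

```text
pics
{'clock': 0.0, 'joints': array([ 1.16991411,  0.47779743,  0.02232891,  1.55641981, -0.01153512,
        1.1092766 , -0.08304713]), 'qvel': array([-1.07796496e-05, -5.24368031e-04,  6.79444294e-04,  2.52697053e-05,
       -4.00705874e-04,  2.24540057e-04,  8.12922648e-05]), 'tau': array([-3.65536926e-04, -5.96435988e+01,  1.60784148e+00, -2.81193280e+01,
        1.24160311e-02,  9.46812186e-03,  1.04761077e-05]), 'tcp_pos': array([ 0.19465631, -0.6457287 ,  0.23034063]), 'orientation': array([-3.10625430e+00, -4.58113522e-01,  5.53053739e-04]), 'contact_force': array([ 0.32383833, -0.01483886,  0.38065435]), 'moment': array([-0.0128627 ,  0.02338051, -0.03059197]), 'grip_width': 0.08540944316054233} 0.0187
scene 538.1402030925724 313.67395239622937 227.04203500228834 [[-0.66029771  0.52522466 -0.53679231  1.01406881]
 [ 0.75098343  0.46705909 -0.46677585  0.53909081]
 [ 0.00555154 -0.71133315 -0.70283307  0.80614153]
 [ 0.          0.          0.          1.        ]]
top 602.4375583187863 310.91892588662165 238.6191692049506 [[-1.37836239e-02 -9.86234873e-01  1.64774961e-01  2.31641448e-01]
 [-9.99904765e-01  1.37085924e-02 -1.59259238e-03  5.41352684e-02]
 [-6.88162625e-04 -1.64781220e-01 -9.86329902e-01  1.37220982e+00]
 [ 0.00000000e+00  0.00000000e+00  0.00000000e+00  1.00000000e+00]]
wrist 371.64829954431775 311.88090442033155 248.43845937758252 [[ 1.05405454e-04 -9.62504948e-01 -2.71264103e-01  6.82033002e-02]
 [ 9.99999964e-01  1.68726262e-04 -2.10106723e-04  7.63881028e-04]
 [ 2.47998139e-04 -2.71264071e-01  9.62504931e-01 -1.41377198e-01]
 [ 0.00000000e+00  0.00000000e+00  0.00000000e+00  1.00000000e+00]]
```

View pics/scene0.png

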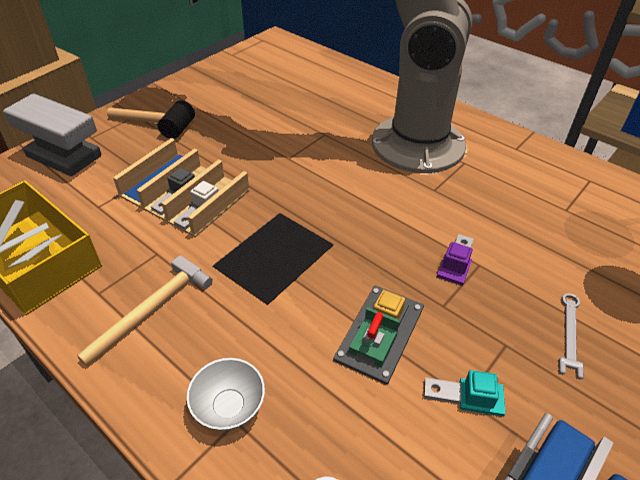

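View pics/top0.png

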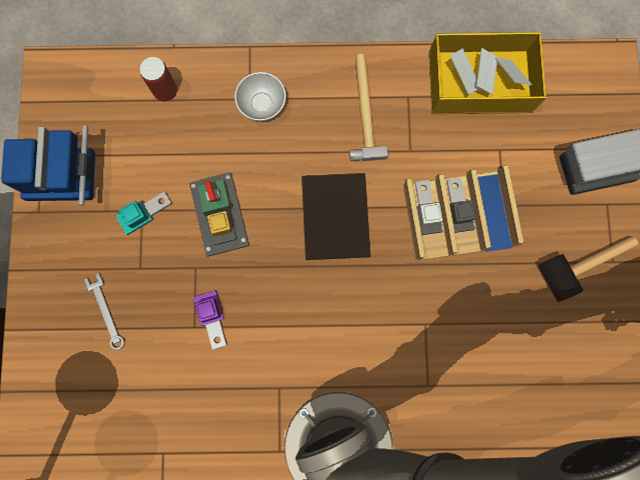

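View pics/wrist0.png

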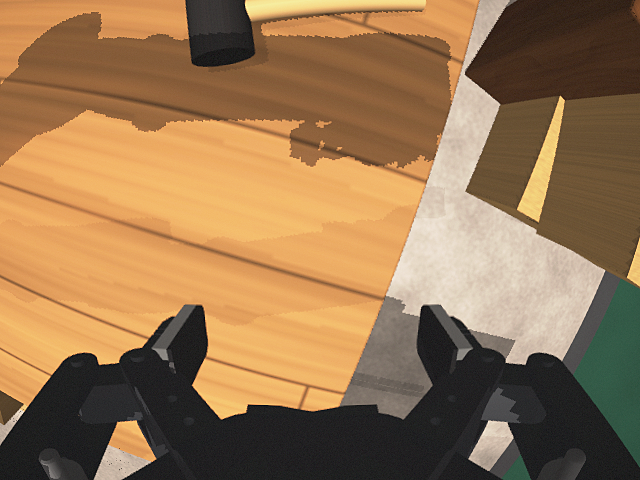

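The top view shows the holder at about (219,212), with the brass head at (219,222) and the red handle at (211,190). The mat is at (336,216), the rack at (464,212) with its blue empty bay at (495,212), and the look-alikes at (132,216) and (208,308). Next I measure these.

```bash
cat > h.py <<'E'
import numpy as np, cv2
from bench import status, eyes, workorder, spotter, r
from scipy.spatial.transform import Rotation as R
def cloud(f):
    z=f["range_z"]; v,u=np.mgrid[:480,:640]
    P=np.stack([(u-f["cx"])/f["fx"]*z,(v-f["cy"])/f["fy"]*z,z],-1)
    W=P@f["T"][:3,:3].T+f["T"][:3,3]; W[z==0]=np.nan; return W
def rect(W,m,name):
    p=W[m]; p=p[~np.isnan(p[:,0])]
    if len(p)<5: print(name,len(p)); return
    c,s,a=cv2.minAreaRect((p[:,:2]*1000).astype(np.float32))
    print(name,len(p),"c",np.round(c,1),"s",np.round(s,1),"ang",round(a,1),"zmed",round(np.median(p[:,2])*1000,1),"z95",round(np.percentile(p[:,2],95)*1000,1),"mean",np.round(p.mean(0)*1000,1))
def obs():
    o=status.get_obs(); Rm=R.from_rotvec(o["orientation"]).as_matrix()
    print("t",round(o["clock"],2),"tcp",np.round(o["tcp_pos"]*1000,1),"z",np.round(Rm[:,2],4),"y",np.round(Rm[:,1],4),"yaw_y",round(np.degrees(np.arctan2(Rm[1,1],Rm[0,1])),2),"F",np.round(o["contact_force"],1),"w",round(o["grip_width"]*1000,1), "j",np.round(o["joints"],2)); return o
E
cat > a.py <<'E'
from h import *
for n in ("top","scene"):
    f=eyes.grab_frame(n); W=cloud(f); hsv=cv2.cvtColor(f["frame"],cv2.COLOR_BGR2HSV)
    print(n)
    for t in ("holder","handle","former","former_head","mat_top","rack","bay"):
        try:
            ms=spotter.masks_of(n,t)
        except Exception as e: print(t,e); continue
        for d in ms[:4]:
            rect(W,d["mask"],f'{t} {d["confidence"]:.2f} {np.round(np.array(d["position"])*[640,480])}')
    H,S,V=[hsv[...,i].astype(int) for i in range(3)]
    wl=(W[...,0]>.4)&(W[...,0]<.85)&(abs(W[...,1])<.5)
    rect(W,wl&(H>100)&(H<130)&(S>120)&(W[...,1]<-.1),"blue")
    rect(W,wl&((H<6)|(H>174))&(S>180)&(V>120)&(W[...,2]>.06),"red")
    rect(W,wl&(H>18)&(H<30)&(S>150)&(W[...,2]>.055)&(W[...,1]>.1)&(W[...,1]<.32),"brass top")
    rect(W,wl&(W[...,1]>-.37)&(W[...,1]<-.1)&(W[...,2]>.049)&(W[...,2]<.058),"rackwalls")
    rect(W,wl&(V<70)&(S<120)&(W[...,1]<.12)&(W[...,1]>-.12),"mat")
E
python3 a.py
```

```text
top
holder 0.81 [215. 207.] 2686 c [523. 268.] s [187.1 105.8] ang 13.7 zmed 10.5 z95 60.9 mean [525.6 265.9  18.6]
handle 0.42 [208. 192.] 83 c [556.3 274. ] s [38.7 10.6] ang 17.5 zmed 79.5 z95 84.6 mean [555.3 273.4  79.5]
former 0.66 [220. 227.] 691 c [488.6 257.5] s [72.7 51.3] ang 12.0 zmed 52.6 z95 63.2 mean [483.2 254.   42. ]
former 0.63 [211. 315.] 1102 c [278.2 278.2] s [125.3  53.8] ang 17.2 zmed 11.4 z95 52.5 mean [284.7 278.1  23.7]
former 0.55 [138. 212.] 1170 c [535.4 444.6] s [ 70.4 131. ] ang 30.7 zmed 11.4 z95 51.9 mean [523.4 443.1  21.8]
former_head 0.97 [218. 226.] 699 c [488.7 259.3] s [72.5 55.2] ang 14.6 zmed 52.6 z95 63.2 mean [483.7 254.5  41.8]
former_head 0.95 [212. 313.] 1063 c [278.3 278.7] s [124.7  53.1] ang 17.1 zmed 11.6 z95 52.6 mean [285.2 278.1  24.2]
former_head 0.56 [138. 214.] 1098 c [534.8 441.5] s [ 66.1 125.7] ang 30.7 zmed 12.0 z95 52.1 mean [522.9 441.9  23.1]
mat_top 0.83 [338. 217.] 5459 c [514.7  -3.7] s [204.9 153. ] ang 2.1 zmed 3.1 z95 8.0 mean [513.2  -4.1   3.1]
mat_top 0.22 [215. 207.] 2698 c [524.4 267.3] s [186.8 103.8] ang 13.
[... 1922 characters left out ...]
] 5813 c [ 500. -321.] s [219.  303.8] ang 6.5 zmed 33.3 z95 54.7 mean [ 523.3 -280.8   31.6]
bay 0.89 [141. 177.] 335 c [ 518.9 -363.3] s [178.   68.6] ang 6.5 zmed 7.6 z95 10.4 mean [ 540.6 -379.1    7.9]
blue 293 c [ 511.9 -400.7] s [259.6 147.2] ang 64.9 zmed 7.8 z95 23.4 mean [ 537.1 -378.7    9.3]
red 179 c [559.7 278.1] s [45.  12.9] ang 18.7 zmed 80.6 z95 83.0 mean [560.2 278.8  80.4]
brass top 358 c [494.8 261.7] s [43.3 42.1] ang 10.8 zmed 61.7 z95 64.5 mean [495.6 262.8  60.8]
rackwalls 1871 c [ 631.1 -260.8] s [190.6 454.7] ang 85.0 zmed 53.5 z95 57.3 mean [ 560.8 -251.    53.4]
mat 5423 c [543.9 -21.2] s [261.7 194.5] ang 0.5 zmed 4.1 z95 6.7 mean [5.213e+02 3.000e-01 4.200e+00]
```

Call:
drive_tool:
  commands:
    - {"tx":1,"ty":1,"grip":-1}
    - {"tx":1,"ty":1}
    - {"tx":1,"ty":1}
    - {"tx":1,"ty":1}
    - {"tx":1,"ty":1}
    - {"tx":1,"ty":1}
    - {"tx":1,"ty":1}
    - {"tx":1,"ty":1}
    - {"tx":1,"ty":1}
    - {"tx":1,"ty":1}
  grip_force: 60

```text
validation failed for argument at $.co...
```

Call:
drive_tool:
  commands:
    - {"tx":1,"ty":1}
    - {"tx":1,"ty":1}
    - {"tx":1,"ty":1}
    - {"tx":1,"ty":1}
    - {"tx":1,"ty":1}
    - {"tx":1,"ty":1}
    - {"tx":1,"ty":1}
    - {"tx":1,"ty":1}
    - {"ty":1}
    - {"ty":1}

```text
validation failed for argument at $.co...
```

Call:
drive_tool:
  commands:
    - {"ty":1}
    - {"ty":1}
    - {"ty":1}
    - {"ty":1}
    - {"ty":1}
    - {"ty":1}
    - {"ty":1}
    - {"ty":1}
    - {"ty":1}
    - {"ty":1}

```text
validation failed for argument at $.co...
```

Call:
drive_tool:
  commands:
    - {"ty":1}
    - {"ty":1}
    - {"ty":1}
    - {"ty":1}
    - {"ty":1}
    - {"ty":1}
    - {"ty":1}
    - {"ty":1}

```text
validation failed for argument at $.co...
```

Call:
drive_tool:
  commands:
    - {"tx":1,"ty":1,"tz":0,"rx":0,"ry":0,"rz":0,"grip":-1}
  grip_force: 60

```text
clock: 1.08
tcp_pos: [0.2124, -0.6275, 0.2312]
orientation: [3.108, 0.451, -0.002]
contact_force: [-0.2, -0.4, -0.2]
grip_width: 0.0854
```

Call:
drive_tool:
  commands:
    - {"tx":1,"ty":1,"tz":0,"rx":0,"ry":0,"rz":0,"grip":-1}
    - {"tx":1,"ty":1,"tz":0,"rx":0,"ry":0,"rz":0,"grip":-1}
    - {"tx":1,"ty":1,"tz":0,"rx":0,"ry":0,"rz":0,"grip":-1}
    - {"tx":1,"ty":1,"tz":0,"rx":0,"ry":0,"rz":0,"grip":-1}
    - {"tx":1,"ty":1,"tz":0,"rx":0,"ry":0,"rz":0,"grip":-1}
    - {"tx":1,"ty":1,"tz":0,"rx":0,"ry":0,"rz":0,"grip":-1}
    - {"tx":1,"ty":1,"tz":0,"rx":0,"ry":0,"rz":0,"grip":-1}
    - {"tx":1,"ty":1,"tz":0,"rx":0,"ry":0,"rz":0,"grip":-1}
    - {"tx":1,"ty":1,"tz":0,"rx":0,"ry":0,"rz":0,"grip":-1}
    - {"tx":1,"ty":1,"tz":0,"rx":0,"ry":0,"rz":0,"grip":-1}

```text
clock: 2.33
tcp_pos: [0.4155, -0.4257, 0.2315]
orientation: [3.108, 0.458, 0.0]
contact_force: [0.0, 0.2, 0.2]
grip_width: 0.0857
```

Call:
drive_tool:
  commands:
    - {"tx":1,"ty":1,"tz":0,"rx":0,"ry":0,"rz":0,"grip":-1}
    - {"tx":1,"ty":1,"tz":0,"rx":0,"ry":0,"rz":0,"grip":-1}
    - {"tx":1,"ty":1,"tz":0,"rx":0,"ry":0,"rz":0,"grip":-1}
    - {"tx":1,"ty":1,"tz":0,"rx":0,"ry":0,"rz":0,"grip":-1}
    - {"tx":1,"ty":1,"tz":0,"rx":0,"ry":0,"rz":0,"grip":-1}
    - {"tx":0.5,"ty":1,"tz":0,"rx":0,"ry":0,"rz":0,"grip":-1}
    - {"tx":0,"ty":1,"tz":0,"rx":0,"ry":0,"rz":0,"grip":-1}
    - {"tx":0,"ty":1,"tz":0,"rx":0,"ry":0,"rz":0,"grip":-1}
    - {"tx":0,"ty":1,"tz":0,"rx":0,"ry":0,"rz":0,"grip":-1}
    - {"tx":0,"ty":1,"tz":0,"rx":0,"ry":0,"rz":0,"grip":-1}

```text
clock: 3.58
tcp_pos: [0.5245, -0.2252, 0.2314]
orientation: [3.108, 0.458, 0.0]
contact_force: [-0.5, -0.2, -0.7]
grip_width: 0.0853
```

Call:
drive_tool:
  commands:
    - {"tx":0,"ty":1,"tz":0,"rx":0,"ry":0,"rz":0,"grip":-1}
    - {"tx":0,"ty":1,"tz":0,"rx":0,"ry":0,"rz":0,"grip":-1}
    - {"tx":0,"ty":1,"tz":0,"rx":0,"ry":0,"rz":0,"grip":-1}
    - {"tx":0,"ty":1,"tz":0,"rx":0,"ry":0,"rz":0,"grip":-1}
    - {"tx":0,"ty":1,"tz":0,"rx":0,"ry":0,"rz":0,"grip":-1}
    - {"tx":0,"ty":1,"tz":0,"rx":0,"ry":0,"rz":0,"grip":-1}
    - {"tx":0,"ty":1,"tz":0,"rx":0,"ry":0,"rz":0,"grip":-1}
    - {"tx":0,"ty":1,"tz":0,"rx":0,"ry":0,"rz":0,"grip":-1}
    - {"tx":0,"ty":1,"tz":0,"rx":0,"ry":0,"rz":0,"grip":-1}
    - {"tx":0,"ty":1,"tz":0,"rx":0,"ry":0,"rz":0,"grip":-1}

```text
clock: 4.82
tcp_pos: [0.5247, -0.025, 0.2313]
orientation: [3.108, 0.458, 0.0]
contact_force: [0.2, 0.1, -0.3]
grip_width: 0.0855
```

Call:
drive_tool:
  commands:
    - {"tx":0,"ty":1,"tz":0,"rx":0,"ry":0,"rz":0,"grip":-1}
    - {"tx":0,"ty":1,"tz":0,"rx":0,"ry":0,"rz":0,"grip":-1}
    - {"tx":0,"ty":1,"tz":0,"rx":0,"ry":0,"rz":0,"grip":-1}
    - {"tx":0,"ty":1,"tz":0,"rx":0,"ry":0,"rz":0,"grip":-1}
    - {"tx":0,"ty":1,"tz":0,"rx":0,"ry":0,"rz":0,"grip":-1}
    - {"tx":0,"ty":1,"tz":0,"rx":0,"ry":0,"rz":0,"grip":-1}
    - {"tx":0,"ty":1,"tz":0,"rx":0,"ry":0,"rz":0,"grip":-1}
    - {"tx":0,"ty":1,"tz":0,"rx":0,"ry":0,"rz":0,"grip":-1}
    - {"tx":0,"ty":1,"tz":0,"rx":0,"ry":0,"rz":0,"grip":-1}
    - {"tx":0,"ty":0,"tz":0,"rx":0,"ry":0,"rz":0,"grip":-1}

```text
clock: 6.08
tcp_pos: [0.5243, 0.1558, 0.2313]
orientation: [-3.107, -0.463, -0.0]
contact_force: [-0.2, -0.3, -0.2]
grip_width: 0.0853
```

Call:
drive_tool:
  commands:
    - {"tx":0.35,"ty":1,"tz":-0.5,"rx":0,"ry":0,"rz":0,"grip":-1}
    - {"tx":0.35,"ty":1,"tz":-0.5,"rx":0,"ry":0,"rz":0,"grip":-1}
    - {"tx":0.35,"ty":1,"tz":-0.5,"rx":0,"ry":0,"rz":0,"grip":-1}
    - {"tx":0.35,"ty":1,"tz":-0.5,"rx":0,"ry":0,"rz":0,"grip":-1}
    - {"tx":0.35,"ty":1,"tz":-0.5,"rx":0,"ry":0,"rz":0,"grip":-1}
    - {"tx":0,"ty":1,"tz":-0.5,"rx":0,"ry":0,"rz":0,"grip":-1}
    - {"tx":0,"ty":0,"tz":0,"rx":0,"ry":0,"rz":0,"grip":-1}
    - {"tx":0,"ty":0,"tz":0,"rx":0,"ry":0,"rz":0,"grip":-1}

```text
clock: 7.08
tcp_pos: [0.5598, 0.2732, 0.1713]
orientation: [3.107, 0.458, -0.0]
contact_force: [0.2, -0.3, 0.2]
grip_width: 0.0855
```

```bash
cat >> h.py <<'E'
def wcloud(f,o):
    z=f["range_z"]; v,u=np.mgrid[:480,:640]
    x=(u-f["cx"])/f["fx"]; y=(v-f["cy"])/f["fy"]; th=np.hypot(x,y)
    k=np.where(th>1e-9,np.tan(np.minimum(th,1.5))/np.maximum(th,1e-9),1)
    P=np.stack([x*k*z,y*k*z,z],-1); T=f["T_tool_cam"]
    P=P@T[:3,:3].T+T[:3,3]
    Rm=R.from_rotvec(o["orientation"]).as_matrix()
    W=P@Rm.T+o["tcp_pos"]; W[z==0]=np.nan; return W
E
cat > b.py <<'E'
from h import *
import sys
o=obs(); f=eyes.grab_frame("wrist"); cv2.imwrite(f"pics/w_{sys.argv[1]}.png",f["frame"])
W=wcloud(f,o); np.save("W.npy",W); np.save("F.npy",f["frame"])
H,S,V=[cv2.cvtColor(f["frame"],cv2.COLOR_BGR2HSV)[...,i].astype(int) for i in range(3)]
red=((H<6)|(H>174))&(S>150)&(V>70)&(W[...,2]>.06)
rect(W,red&(W[...,2]>.076),"redtop"); rect(W,red,"red")
br=(H>16)&(H<32)&(S>130)&(W[...,2]>.05)&(W[...,2]<.075)
rect(W,br,"brass"); rect(W,br&(W[...,2]>.0595),"crown")
for t in ("handle","former_head"):
    for d in spotter.masks_of("wrist",t)[:2]:
        rect(W,d["mask"],f'{t} {d["confidence"]:.2f} {np.round(np.array(d["position"])*[640,480])}')
E
python3 b.py 1
```

```text
t 7.08 tcp [559.8 273.2 171.3] z [-0.e+00 -7.e-04 -1.e+00] y [ 2.885e-01 -9.575e-01  7.000e-04] yaw_y -73.23 F [ 0.2 -0.3  0.2] w 85.5 j [-0.28  0.48 -0.37  1.72  0.21  0.98 -2.01]
redtop 1189 c [559.6 274.4] s [45.3 12.1] ang 17.0 zmed 79.3 z95 80.6 mean [560.6 274.6  79.1]
red 1259 c [559.7 274.4] s [45.6 12.2] ang 16.8 zmed 79.2 z95 80.6 mean [561.2 274.7  78.8]
brass 2780 c [480.1  48.9] s [471.6  56. ] ang 85.8 zmed 59.8 z95 61.6 mean [497.2 258.1  58.1]
crown 1475 c [493.8 258.1] s [33.9 31.9] ang 14.6 zmed 60.8 z95 61.8 mean [494.1 258.   60.8]
handle 0.61 [306. 247.] 1376 c [554.  273.3] s [57.2 16.1] ang 17.5 zmed 79.1 z95 80.6 mean [560.7 274.8  77. ]
former_head 0.74 [304. 320.] 3383 c [483.9 255.9] s [81.  54.7] ang 14.5 zmed 57.2 z95 61.5 mean [497.5 259.5  53.6]
former_head 0.64 [122. 209.] 5679 c [527.7 440.5] s [ 52.7 134.6] ang 30.3 zmed 15.4 z95 51.2 mean [533.7 432.5  25.7]
```

View pics/w_1.png

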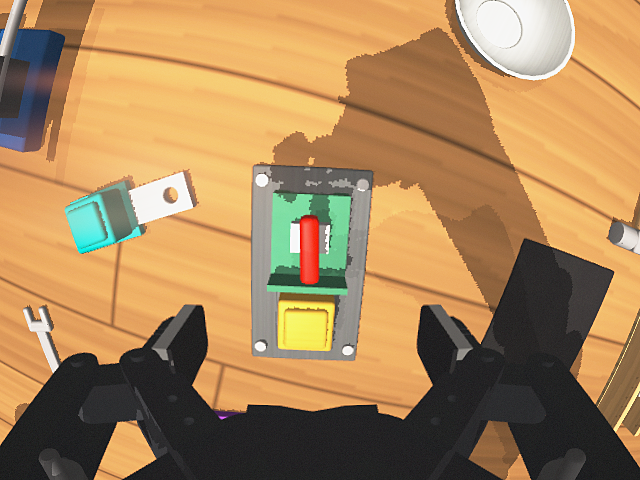

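The wrist view shows the red bar at (309,249) midway between the fingers, at world (559.6,274.4), yaw 17°. The jaws already match it. I'll descend with one check partway.

Call:
drive_tool:
  commands:
    - {"tx":0,"ty":0.06,"tz":-1,"rx":0,"ry":0,"rz":0,"grip":-1}
    - {"tx":0,"ty":0,"tz":-1,"rx":0,"ry":0,"rz":0,"grip":-1}
    - {"tx":0,"ty":0,"tz":-1,"rx":0,"ry":0,"rz":0,"grip":-0.3}
    - {"tx":0,"ty":0,"tz":-0.8,"rx":0,"ry":0,"rz":0,"grip":0}
    - {"tx":0,"ty":0,"tz":0,"rx":0,"ry":0,"rz":0,"grip":0}
    - {"tx":0,"ty":0,"tz":0,"rx":0,"ry":0,"rz":0,"grip":0}

```text
clock: 7.98
tcp_pos: [0.5602, 0.2752, 0.0956]
orientation: [-3.108, -0.458, -0.001]
contact_force: [-0.6, 0.1, -0.7]
grip_width: 0.0425
```

```bash
python3 b.py 2
```

```text
t 7.97 tcp [560.2 275.2  95.6] z [ 6.e-04  4.e-04 -1.e+00] y [ 2.886e-01 -9.574e-01 -2.000e-04] yaw_y -73.22 F [-0.6  0.1 -0.7] w 42.5 j [-0.3   0.57 -0.35  1.77  0.25  0.84 -2.04]
redtop 2279 c [559.8 274.5] s [45.6 12.5] ang 17.5 zmed 79.3 z95 80.5 mean [561.4 274.8  79.2]
red 2460 c [559.8 274.5] s [45.6 12.6] ang 17.5 zmed 79.2 z95 80.5 mean [562.4 275.1  78.7]
brass 4001 c [496.4 258.6] s [40.  43.7] ang 14.8 zmed 59.9 z95 61.7 mean [500.3 259.7  58. ]
crown 2131 c [494.7 258.3] s [31.4 32.8] ang 13.4 zmed 60.9 z95 61.8 mean [495.8 258.4  60.9]
handle 0.65 [309. 294.] 2559 c [554.8 271.7] s [57.2 16.4] ang 15.6 zmed 79.2 z95 80.5 mean [562.4 275.1  78.1]
former_head 0.86 [305. 378.] 4443 c [486.  258.4] s [73.3 56.7] ang 19.0 zmed 58.9 z95 61.6 mean [501.3 260.2  56.7]
former_head 0.76 [ 78. 230.] 8644 c [522.5 450.7] s [ 51.7 158.1] ang 31.2 zmed 14.4 z95 51.1 mean [535.2 430.5  24.8]
```

View pics/w_2.png

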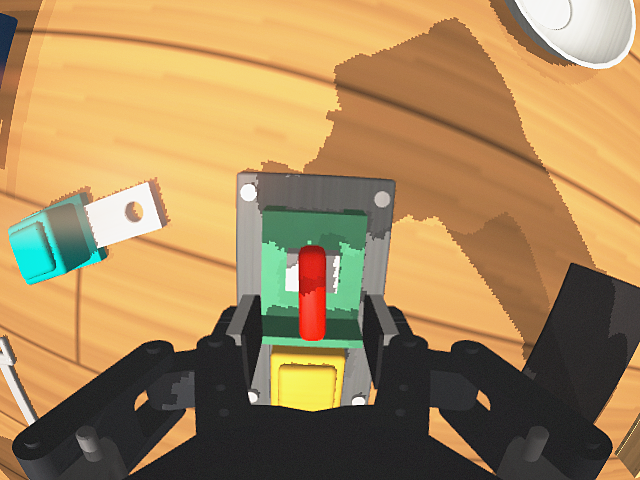

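The bar at (312,292) is centred between the fingers. Next I descend 40 mm and close.

Call:
drive_tool:
  commands:
    - {"tx":0,"ty":-0.03,"tz":-1,"rx":0,"ry":0,"rz":0,"grip":0}
    - {"tx":0,"ty":0,"tz":-1,"rx":0,"ry":0,"rz":0,"grip":0}
    - {"tx":0,"ty":0,"tz":0,"rx":0,"ry":0,"rz":0,"grip":0.3}
    - {"tx":0,"ty":0,"tz":0,"rx":0,"ry":0,"rz":0,"grip":1}
    - {"tx":0,"ty":0,"tz":0,"rx":0,"ry":0,"rz":0,"grip":1}
    - {"tx":0,"ty":0,"tz":0,"rx":0,"ry":0,"rz":0,"grip":1}
    - {"tx":0,"ty":0,"tz":0,"rx":0,"ry":0,"rz":0,"grip":1}
    - {"tx":0,"ty":0,"tz":0,"rx":0,"ry":0,"rz":0,"grip":1}
  grip_force: 60

```text
clock: 9.12
tcp_pos: [0.5596, 0.2748, 0.0553]
orientation: [-3.107, -0.459, 0.0]
contact_force: [-0.3, 3.1, -5.4]
grip_width: 0.0119
```

```bash
python3 -c "from h import *; obs()"
```

```text
t 9.12 tcp [559.6 274.8  55.3] z [-2.e-04  5.e-04 -1.e+00] y [ 2.890e-01 -9.573e-01 -6.000e-04] yaw_y -73.2 F [-0.3  3.1 -5.4] w 11.9 j [-0.31  0.62 -0.34  1.79  0.28  0.77 -2.07]
```

Call:
drive_tool:
  commands:
    - {"tx":0,"ty":0,"tz":0.35,"rx":0,"ry":0,"rz":0,"grip":1}
    - {"tx":0,"ty":0,"tz":0.33,"rx":0,"ry":0,"rz":0,"grip":1}
    - {"tx":0,"ty":0,"tz":0,"rx":0,"ry":0,"rz":0,"grip":1}
    - {"tx":0,"ty":0,"tz":0,"rx":0,"ry":0,"rz":0,"grip":1}

```text
clock: 9.62
tcp_pos: [0.5595, 0.2747, 0.0687]
orientation: [-3.107, -0.459, 0.0]
contact_force: [-0.5, 4.9, -9.7]
grip_width: 0.0122
```

```bash
python3 b.py 3
```

```text
t 9.62 tcp [559.5 274.7  68.7] z [-3.e-04  5.e-04 -1.e+00] y [ 2.889e-01 -9.574e-01 -6.000e-04] yaw_y -73.21 F [-0.5  4.9 -9.7] w 12.2 j [-0.3   0.6  -0.34  1.79  0.27  0.79 -2.06]
redtop 3839 c [560.4 274.6] s [45.3 12.9] ang 16.4 zmed 92.8 z95 94.1 mean [564.1 275.5  92.2]
red 3839 c [560.4 274.6] s [45.3 12.9] ang 16.4 zmed 92.8 z95 94.1 mean [564.1 275.5  92.2]
brass 1043 c [508.4 258.4] s [13.9 24.8] ang 21.2 zmed 59.8 z95 61.5 mean [508.5 258.3  58.8]
crown 574 c [506.2 257.8] s [ 9.3 24.6] ang 14.1 zmed 60.7 z95 61.7 mean [506.6 258.2  60.7]
handle 0.84 [310. 328.] 3733 c [559.8 275.5] s [45.9 14.7] ang 16.0 zmed 92.8 z95 94.1 mean [564.3 275.5  92.1]
former_head 0.67 [ 61. 234.] 9496 c [520.5 453.7] s [ 56.4 165.7] ang 32.3 zmed 9.9 z95 50.8 mean [536.5 426.8  22.2]
former_head 0.59 [311. 400.] 1015 c [507.7 258.2] s [12.5 24.8] ang 21.7 zmed 59.9 z95 61.5 mean [508.4 258.4  58.9]
```

View pics/w_3.png

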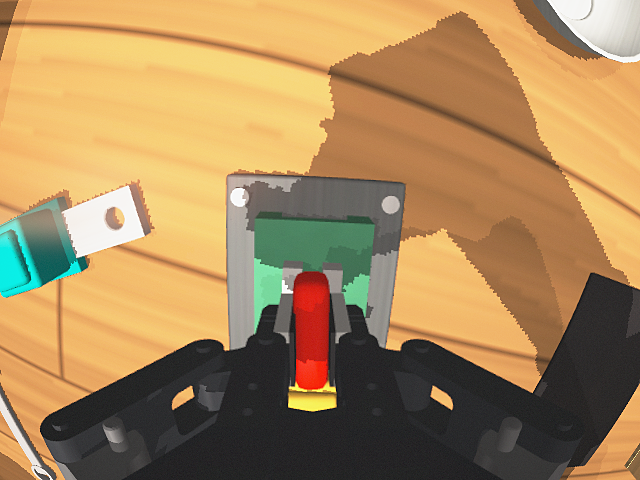

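The handle at (310,330) has risen 13.5 mm. Next I twist it counter-clockwise.

Call:
drive_tool:
  commands:
    - {"tx":0,"ty":0,"tz":0,"rx":0,"ry":0,"rz":0.6,"grip":1}
    - {"tx":0,"ty":0,"tz":0,"rx":0,"ry":0,"rz":0.9,"grip":1}
    - {"tx":0,"ty":0,"tz":0,"rx":0,"ry":0,"rz":0.9,"grip":1}
    - {"tx":0,"ty":0,"tz":0,"rx":0,"ry":0,"rz":0.9,"grip":1}

```text
clock: 10.28
tcp_pos: [0.5597, 0.2747, 0.0686]
orientation: [-2.918, -1.162, -0.0]
contact_force: [-0.8, 4.8, -10.0]
grip_width: 0.0113
```

```bash
python3 -c "from h import *; o=obs(); print(o['moment'])"
```

```text
t 10.28 tcp [559.7 274.7  68.6] z [-2.e-04  6.e-04 -1.e+00] y [ 6.874e-01 -7.263e-01 -5.000e-04] yaw_y -46.57 F [ -0.8   4.8 -10. ] w 11.3 j [-0.22  0.62 -0.45  1.78  0.36  0.82 -1.66]
[ 1.20341564  0.08778846 -0.00610428]
```

Call:
drive_tool:
  commands:
    - {"tx":0,"ty":0,"tz":0,"rx":0,"ry":0,"rz":0.9,"grip":1}
    - {"tx":0,"ty":0,"tz":0,"rx":0,"ry":0,"rz":0.9,"grip":1}
    - {"tx":0,"ty":0,"tz":0,"rx":0,"ry":0,"rz":0.9,"grip":1}
    - {"tx":0,"ty":0,"tz":0,"rx":0,"ry":0,"rz":0.9,"grip":1}
    - {"tx":0,"ty":0,"tz":0,"rx":0,"ry":0,"rz":0.9,"grip":1}
    - {"tx":0,"ty":0,"tz":0,"rx":0,"ry":0,"rz":0.9,"grip":1}
    - {"tx":0,"ty":0,"tz":0,"rx":0,"ry":0,"rz":0.5,"grip":1}
    - {"tx":0,"ty":0,"tz":0,"rx":0,"ry":0,"rz":0,"grip":1}
    - {"tx":0,"ty":0,"tz":0,"rx":0,"ry":0,"rz":0,"grip":1}

```text
clock: 11.4
tcp_pos: [0.5598, 0.2748, 0.0686]
orientation: [-2.213, -2.228, -0.001]
contact_force: [-0.5, 6.5, -9.7]
grip_width: 0.012
```

```bash
python3 b.py 4
```

```text
t 11.4 tcp [559.8 274.8  68.6] z [ 1.0e-04  1.2e-03 -1.0e+00] y [1.0e+00 6.7e-03 1.0e-04] yaw_y 0.38 F [-0.5  6.5 -9.7] w 12.0 j [-0.09  0.67 -0.65  1.77  0.51  0.87 -0.96]
redtop 3843 c [559.1 275.2] s [45.1 13.2] ang 90.0 zmed 92.6 z95 93.9 mean [559.5 279.1  91.9]
red 3843 c [559.1 275.2] s [45.1 13.2] ang 90.0 zmed 92.6 z95 93.9 mean [559.5 279.1  91.9]
brass 5290 c [493.4 260.4] s [44.4 41.2] ang 12.9 zmed 59.7 z95 61.6 mean [495.5 266.3  57.9]
crown 2742 c [493.  260.3] s [33.5 30. ] ang 15.5 zmed 60.8 z95 61.8 mean [492.7 262.2  60.8]
handle 0.65 [310. 328.] 3864 c [561.3 241.3] s [ 14.7 113.3] ang 2.9 zmed 92.5 z95 93.8 mean [559.6 279.   91.5]
former_head 0.97 [178. 302.] 8376 c [490.6 253.6] s [99.8 65.1] ang 15.9 zmed 54.4 z95 61.4 mean [493.8 269.3  48.1]
former_head 0.86 [293.  31.] 5177 c [542.6 412.3] s [37.8 74.6] ang 41.2 zmed 8.7 z95 10.0 mean [546.5 405.9   8.4]
```

View pics/w_4.png

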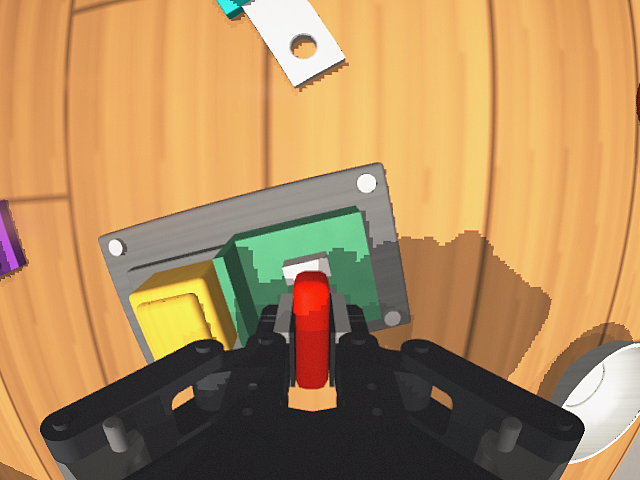

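The bar at (310,330) has turned about 76° from home. I ease it down onto the latch and release.

Call:
drive_tool:
  commands:
    - {"tx":0,"ty":0,"tz":-0.15,"rx":0,"ry":0,"rz":0,"grip":1}
    - {"tx":0,"ty":0,"tz":0,"rx":0,"ry":0,"rz":0,"grip":1}
    - {"tx":0,"ty":0,"tz":0,"rx":0,"ry":0,"rz":0,"grip":0.2}
    - {"tx":0,"ty":0,"tz":0,"rx":0,"ry":0,"rz":0,"grip":0}
    - {"tx":0,"ty":0,"tz":0.5,"rx":0,"ry":0,"rz":0,"grip":0}
    - {"tx":0,"ty":0,"tz":1,"rx":0,"ry":0,"rz":0,"grip":-0.5}
    - {"tx":0,"ty":0,"tz":1,"rx":0,"ry":0,"rz":0,"grip":-1}
    - {"tx":0,"ty":0,"tz":1,"rx":0,"ry":0,"rz":0,"grip":-1}
    - {"tx":0,"ty":0,"tz":0,"rx":0,"ry":0,"rz":0,"grip":-1}

```text
clock: 12.68
tcp_pos: [0.561, 0.2752, 0.1385]
orientation: [2.213, 2.228, 0.006]
contact_force: [-0.1, 0.3, -0.3]
grip_width: 0.0855
```

```bash
python3 b.py 5
```

```text
t 12.68 tcp [561.  275.2 138.5] z [ 0.0038  0.0019 -1.    ] y [1.     0.0063 0.0038] yaw_y 0.36 F [-0.1  0.3 -0.3] w 85.5 j [-0.05  0.59 -0.69  1.73  0.44  0.98 -0.91]
redtop 1780 c [671.3 340.4] s [288.7  41.6] ang 30.1 zmed 89.1 z95 90.4 mean [560.4 277.9  88.6]
red 2519 c [688.1 334. ] s [310.4  51.3] ang 26.3 zmed 88.4 z95 90.3 mean [631.7 312.9  82.3]
brass 3763 c [493.7 258.6] s [44.  44.2] ang 14.3 zmed 59.9 z95 61.7 mean [496.  261.8  58.1]
crown 2061 c [493.4 258.4] s [32.8 33. ] ang 13.7 zmed 60.8 z95 61.9 mean [493.9 259.1  60.8]
handle 0.96 [308. 270.] 1904 c [558. 254.] s [17.4 87.3] ang 1.2 zmed 89.0 z95 90.4 mean [559.2 276.8  88.2]
former_head 0.92 [212. 269.] 5525 c [487.4 250.7] s [74.8 66.1] ang 12.3 zmed 54.9 z95 61.5 mean [494.  264.9  48.6]
former_head 0.84 [ 37. 229.] 3858 c [282.7 280.3] s [119.   55.5] ang 15.1 zmed 24.0 z95 51.2 mean [320.  288.5  26.2]
```

View pics/w_5.png

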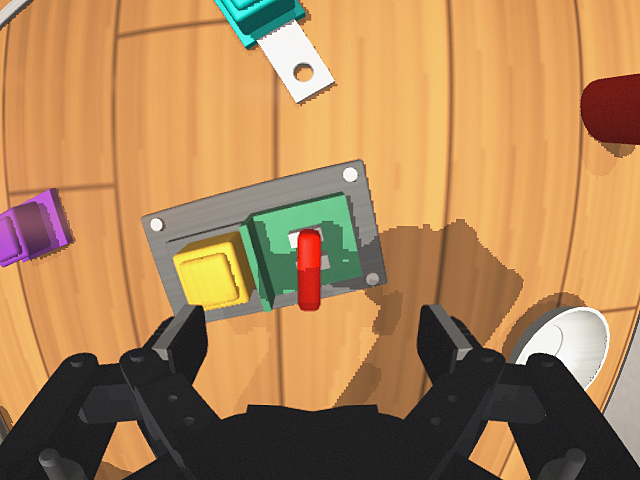

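The handle at (308,270) stays turned and its top reads 89.1 mm, so it is latched at about +10 mm. The brass head is at (212,272), world (493.6,258.4), yaw 14°. I move over it and turn the jaws across the holder's y.

Call:
drive_tool:
  commands:
    - {"tx":-0.34,"ty":-0.08,"tz":0,"rx":0,"ry":0,"rz":-0.95,"grip":-1}
    - {"tx":-0.34,"ty":-0.08,"tz":0,"rx":0,"ry":0,"rz":-0.95,"grip":-1}
    - {"tx":-0.34,"ty":-0.08,"tz":0,"rx":0,"ry":0,"rz":-0.95,"grip":-1}
    - {"tx":-0.34,"ty":-0.08,"tz":0,"rx":0,"ry":0,"rz":-0.95,"grip":-1}
    - {"tx":-0.34,"ty":-0.08,"tz":0,"rx":0,"ry":0,"rz":-0.95,"grip":-1}
    - {"tx":-0.34,"ty":-0.08,"tz":0,"rx":0,"ry":0,"rz":-0.95,"grip":-1}
    - {"tx":-0.34,"ty":-0.08,"tz":0,"rx":0,"ry":0,"rz":-0.95,"grip":-1}
    - {"tx":-0.34,"ty":-0.08,"tz":0,"rx":0,"ry":0,"rz":-0.95,"grip":-1}
    - {"tx":-0.34,"ty":-0.08,"tz":0,"rx":0,"ry":0,"rz":-0.95,"grip":-1}
    - {"tx":-0.34,"ty":-0.08,"tz":0,"rx":0,"ry":0,"rz":-0.95,"grip":-1}

```text
clock: 14.08
tcp_pos: [0.491, 0.2578, 0.1349]
orientation: [3.117, 0.386, -0.003]
contact_force: [-0.4, 0.7, -0.2]
grip_width: 0.0854
```

Call:
drive_tool:
  commands:
    - {"tx":0,"ty":0,"tz":-0.5,"rx":0,"ry":0,"rz":0,"grip":-1}
    - {"tx":0,"ty":0,"tz":-0.5,"rx":0,"ry":0,"rz":0,"grip":-1}
    - {"tx":0,"ty":0,"tz":0,"rx":0,"ry":0,"rz":0,"grip":-1}

```text
clock: 14.45
tcp_pos: [0.4912, 0.2578, 0.1143]
orientation: [3.116, 0.395, -0.004]
contact_force: [0.1, 0.3, 0.6]
grip_width: 0.0853
```

```bash
python3 b.py 6
```

```text
t 14.45 tcp [491.2 257.8 114.3] z [-0.0024 -0.0012 -1.    ] y [ 2.495e-01 -9.684e-01  5.000e-04] yaw_y -75.55 F [0.1 0.3 0.6] w 85.3 j [-0.27  0.46 -0.41  1.92  0.25  0.81 -2.13]
redtop 2630 c [559.3 274.3] s [12.7 45.5] ang 0.3 zmed 89.2 z95 90.5 mean [559.3 274.   89. ]
red 2630 c [559.3 274.3] s [12.7 45.5] ang 0.3 zmed 89.2 z95 90.5 mean [559.3 274.   89. ]
brass 5417 c [493.9 258.1] s [43.7 43.8] ang 13.9 zmed 59.9 z95 61.7 mean [496.2 258.6  58.2]
crown 3010 c [493.6 258. ] s [33.6 32.6] ang 13.1 zmed 60.8 z95 61.9 mean [493.9 258.2  60.8]
handle 0.88 [311. 143.] 2889 c [559.7 272.7] s [19.  64.3] ang 0.7 zmed 89.1 z95 90.5 mean [559.3 274.1  86.2]
former_head 0.90 [309. 260.] 6789 c [488.2 257.2] s [70.  53.7] ang 13.4 zmed 57.6 z95 61.6 mean [496.4 258.8  52.4]
former_head 0.77 [229. 404.] 791 c [409.3 277.9] s [ 43.6 184.9] ang 78.7 zmed 8.5 z95 10.1 mean [339.4 291.1  11.9]
```

View pics/w_6.png

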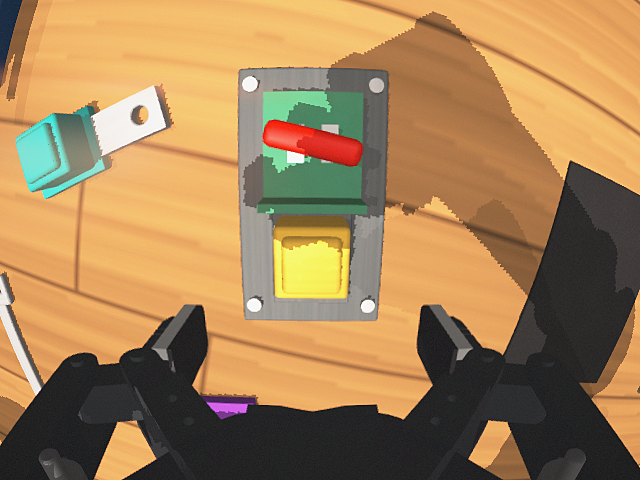

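Call:
drive_tool:
  commands:
    - {"tx":0.12,"ty":0.02,"tz":-1,"rx":0,"ry":-0.02,"rz":-0.08,"grip":-1}
    - {"tx":0,"ty":0,"tz":-1,"rx":0,"ry":0,"rz":0,"grip":-1}
    - {"tx":0,"ty":0,"tz":-1,"rx":0,"ry":0,"rz":0,"grip":-1}
    - {"tx":0,"ty":0,"tz":-1,"rx":0,"ry":0,"rz":0,"grip":-0.6}
    - {"tx":0,"ty":0,"tz":-0.65,"rx":0,"ry":0,"rz":0,"grip":-0.3}
    - {"tx":0,"ty":0,"tz":0,"rx":0,"ry":0,"rz":0,"grip":-0.2}

```text
clock: 15.35
tcp_pos: [0.4939, 0.2585, 0.0223]
orientation: [3.118, 0.376, 0.002]
contact_force: [0.1, 0.1, 0.6]
grip_width: 0.0511
```

```bash
python3 b.py 7
```

```text
t 15.35 tcp [493.9 258.5  22.3] z [ 1.6e-03 -7.0e-04 -1.0e+00] y [ 0.2377 -0.9713  0.001 ] yaw_y -76.25 F [0.1 0.1 0.6] w 51.1 j [-0.32  0.6  -0.35  1.97  0.33  0.63 -2.22]
redtop 12496 c [559.4 274.3] s [13.  45.8] ang 0.5 zmed 89.2 z95 90.5 mean [559.5 274.3  89. ]
red 12496 c [559.4 274.3] s [13.  45.8] ang 0.5 zmed 89.2 z95 90.5 mean [559.5 274.3  89. ]
brass 13550 c [493.9 258.1] s [44.3 44.2] ang 13.4 zmed 60.0 z95 61.5 mean [499.  259.4  58.2]
crown 7565 c [493.8 258.2] s [33.7 32.9] ang 13.3 zmed 60.8 z95 61.7 mean [495.  258.4  60.8]
handle 0.59 [309. 153.] 12803 c [558.6 275.1] s [24.6 91.7] ang 1.6 zmed 89.2 z95 90.5 mean [559.4 274.3  88.5]
former_head 0.62 [310. 336.] 15485 c [477.  251.8] s [81.  55.2] ang 14.7 zmed 59.3 z95 61.5 mean [500.9 259.7  56.1]
former_head 0.56 [ 40. 128.] 7303 c [540.  421.3] s [52.5 90.2] ang 30.9 zmed 8.6 z95 10.1 mean [543.7 409.7   7.8]
```

View pics/w_7.png

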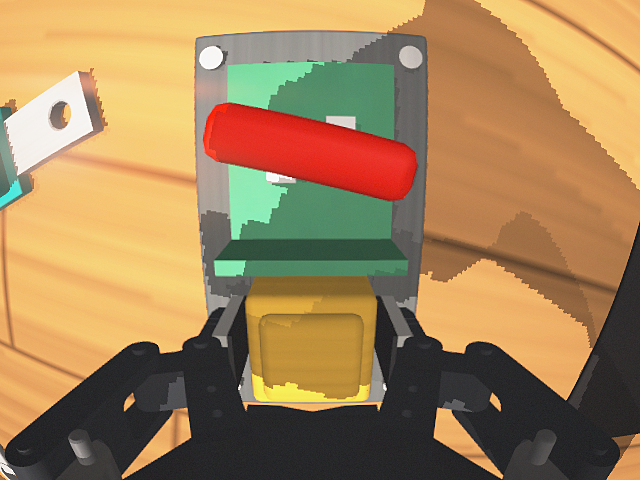

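The fingers straddle the head at (312,345) evenly. I close, then slide.

Call:
drive_tool:
  commands:
    - {"tx":0,"ty":0,"tz":0,"rx":0,"ry":0,"rz":0,"grip":1}
    - {"tx":0,"ty":0,"tz":0,"rx":0,"ry":0,"rz":0,"grip":1}
    - {"tx":0,"ty":0,"tz":0,"rx":0,"ry":0,"rz":0,"grip":1}
    - {"tx":0,"ty":0,"tz":0,"rx":0,"ry":0,"rz":0,"grip":1}

```text
clock: 16.0
tcp_pos: [0.4949, 0.2593, 0.0239]
orientation: [-3.119, -0.376, -0.007]
contact_force: [-1.2, -0.1, 6.0]
grip_width: 0.0433
```

Call:
drive_tool:
  commands:
    - {"tx":-0.25,"ty":-0.06,"tz":0,"rx":0,"ry":0,"rz":0,"grip":1}
    - {"tx":-0.25,"ty":-0.06,"tz":0,"rx":0,"ry":0,"rz":0,"grip":1}
    - {"tx":0,"ty":0,"tz":0,"rx":0,"ry":0,"rz":0,"grip":1}

```text
clock: 16.38
tcp_pos: [0.4852, 0.2569, 0.0239]
orientation: [-3.118, -0.376, -0.009]
contact_force: [2.0, 0.8, 8.8]
grip_width: 0.0433
```

Call:
drive_tool:
  commands:
    - {"tx":-0.4,"ty":-0.1,"tz":0.05,"rx":0,"ry":0,"rz":0,"grip":1}
    - {"tx":-0.5,"ty":-0.12,"tz":0,"rx":0,"ry":0,"rz":0,"grip":1}
    - {"tx":-0.5,"ty":-0.12,"tz":0,"rx":0,"ry":0,"rz":0,"grip":1}

```text
clock: 16.75
tcp_pos: [0.4555, 0.2494, 0.0239]
orientation: [3.119, 0.376, 0.005]
contact_force: [2.1, 1.1, 1.9]
grip_width: 0.0435
```

```bash
python3 -c "from h import *; o=obs()"
```

```text
t 16.75 tcp [455.5 249.4  23.9] z [ 3.e-03  1.e-04 -1.e+00] y [ 2.375e-01 -9.714e-01  6.000e-04] yaw_y -76.26 F [2.1 1.1 1.9] w 43.5 j [-0.34  0.55 -0.35  2.06  0.34  0.59 -2.26]
```

Call:
drive_tool:
  commands:
    - {"tx":-0.55,"ty":-0.135,"tz":0,"rx":0,"ry":0,"rz":0,"grip":1}
    - {"tx":-0.55,"ty":-0.135,"tz":0,"rx":0,"ry":0,"rz":0,"grip":1}
    - {"tx":-0.55,"ty":-0.135,"tz":0,"rx":0,"ry":0,"rz":0,"grip":1}
    - {"tx":0,"ty":0,"tz":0,"rx":0,"ry":0,"rz":0,"grip":1}

```text
clock: 17.25
tcp_pos: [0.421, 0.2408, 0.0239]
orientation: [3.117, 0.377, 0.001]
contact_force: [-3.2, -1.2, 9.3]
grip_width: 0.0431
```

```bash
python3 b.py 8; python3 -c "
from h import *
f=eyes.grab_frame('top'); cv2.imwrite('pics/t8.png',f['frame'])"
```

```text
t 17.25 tcp [421.  240.8  23.9] z [ 5.0e-04 -1.6e-03 -1.0e+00] y [ 0.2383 -0.9712  0.0017] yaw_y -76.21 F [-3.2 -1.2  9.3] w 43.1 j [-0.36  0.51 -0.36  2.13  0.34  0.55 -2.29]
redtop 0
red 0
brass 13245 c [420.1 239.7] s [44.5 44. ] ang 14.0 zmed 60.0 z95 61.5 mean [425.2 241.1  58.1]
crown 7333 c [420.3 239.9] s [33.8 32.9] ang 13.9 zmed 60.8 z95 61.7 mean [421.3 240.1  60.8]
former_head 0.85 [311. 283.] 29107 c [429.4 244.6] s [151.3  65.1] ang 15.8 zmed 39.0 z95 61.2 mean [445.7 246.1  38.5]
former_head 0.66 [177. 437.] 1094 c [370.4 280.2] s [ 21.  125.8] ang 71.6 zmed 17.2 z95 40.5 mean [324.  295.6  21.6]
```

View pics/w_8.png

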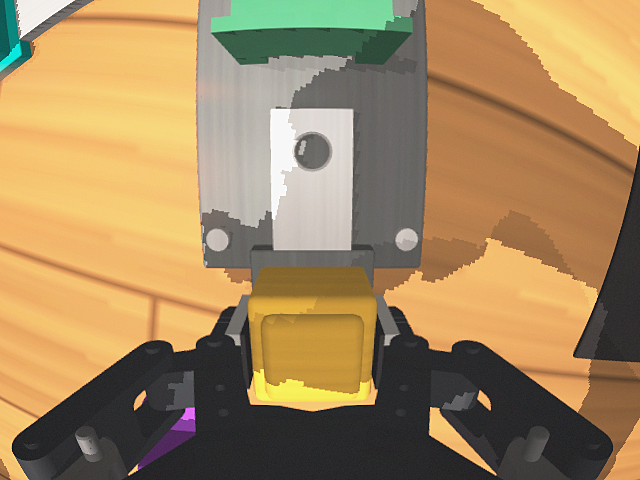

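The tongue is fully clear, with its pin hole visible at (312,150). I lift the die.

Call:
drive_tool:
  commands:
    - {"tx":0,"ty":0,"tz":0.4,"rx":0,"ry":0,"rz":0,"grip":1}
    - {"tx":0,"ty":0,"tz":0.8,"rx":0,"ry":0,"rz":0,"grip":1}
    - {"tx":0,"ty":0,"tz":1,"rx":0,"ry":0,"rz":0,"grip":1}
    - {"tx":0,"ty":0,"tz":0.8,"rx":0,"ry":0,"rz":0,"grip":1}
    - {"tx":0,"ty":0,"tz":0,"rx":0,"ry":0,"rz":0,"grip":1}
  grip_force: 80

```text
clock: 18.08
tcp_pos: [0.4239, 0.2417, 0.0852]
orientation: [-3.119, -0.375, -0.008]
contact_force: [0.4, 0.5, -5.1]
grip_width: 0.0433
```

```bash
python3 b.py 9 | head -4; python3 -c "
from h import *
f=eyes.grab_frame('scene'); cv2.imwrite('pics/s9.png',f['frame'])"
```

```text
t 18.07 tcp [423.9 241.7  85.2] z [ 0.0049  0.001  -1.    ] y [ 2.371e-01 -9.715e-01  2.000e-04] yaw_y -76.28 F [ 0.4  0.5 -5.1] w 43.3 j [-0.3   0.41 -0.41  2.1   0.26  0.68 -2.22]
redtop 146 c [552.9 258.5] s [ 2.3 14. ] ang 11.6 zmed 78.9 z95 82.7 mean [553.1 257.   79.3]
red 160 c [553.1 259. ] s [ 2.5 14.8] ang 8.6 zmed 78.7 z95 82.7 mean [553.2 257.2  78.9]
brass 0
```

View pics/s9.png

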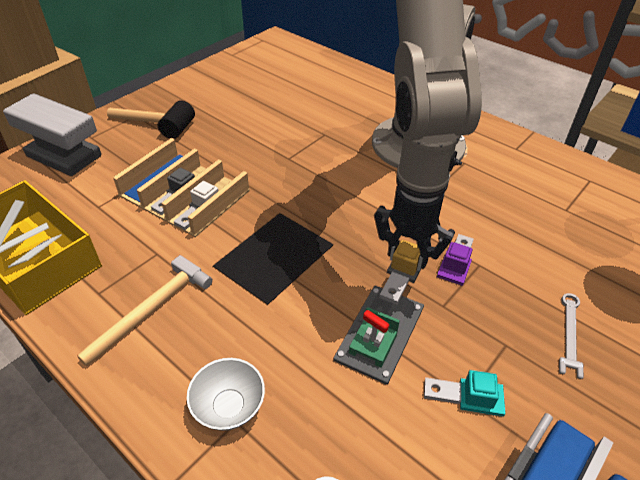

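The scene view shows the die in the gripper at (405,258), the red handle still turned at (376,321), and the purple die at (457,258) untouched. I carry the die to the mat.

Call:
drive_tool:
  commands:
    - {"tx":0.27,"ty":-0.6,"tz":0,"rx":0,"ry":0,"rz":-0.07,"grip":1}
    - {"tx":0.27,"ty":-0.95,"tz":0,"rx":0,"ry":0,"rz":-0.07,"grip":1}
    - {"tx":0.27,"ty":-0.95,"tz":0,"rx":0,"ry":0,"rz":-0.07,"grip":1}
    - {"tx":0.27,"ty":-0.95,"tz":0,"rx":0,"ry":0,"rz":-0.07,"grip":1}
    - {"tx":0.27,"ty":-0.95,"tz":0,"rx":0,"ry":0,"rz":-0.07,"grip":1}
    - {"tx":0.27,"ty":-0.95,"tz":0,"rx":0,"ry":0,"rz":-0.07,"grip":1}
    - {"tx":0.27,"ty":-0.95,"tz":0,"rx":0,"ry":0,"rz":-0.07,"grip":1}
    - {"tx":0.27,"ty":-0.95,"tz":0,"rx":0,"ry":0,"rz":-0.07,"grip":1}
    - {"tx":0.27,"ty":-0.95,"tz":0,"rx":0,"ry":0,"rz":-0.07,"grip":1}
    - {"tx":0.27,"ty":-0.95,"tz":0,"rx":0,"ry":0,"rz":-0.07,"grip":1}

```text
clock: 19.52
tcp_pos: [0.4776, 0.0572, 0.0839]
orientation: [3.133, 0.222, 0.004]
contact_force: [0.9, 0.4, -5.5]
grip_width: 0.0425
```

Call:
drive_tool:
  commands:
    - {"tx":0.27,"ty":-0.95,"tz":0,"rx":0,"ry":0,"rz":-0.07,"grip":1}
    - {"tx":0.27,"ty":-0.95,"tz":0,"rx":0,"ry":0,"rz":-0.07,"grip":1}
    - {"tx":0.27,"ty":-0.95,"tz":-0.5,"rx":0,"ry":0,"rz":-0.07,"grip":1}
    - {"tx":0,"ty":-0.3,"tz":-1,"rx":0,"ry":0,"rz":-0.07,"grip":1}
    - {"tx":0,"ty":0,"tz":-1,"rx":0,"ry":0,"rz":0,"grip":1}
    - {"tx":0,"ty":0,"tz":0,"rx":0,"ry":0,"rz":0,"grip":1}

```text
clock: 20.27
tcp_pos: [0.492, -0.0053, 0.0322]
orientation: [3.137, 0.161, -0.002]
contact_force: [0.5, -0.6, -4.8]
grip_width: 0.0428
```

```bash
python3 b.py 10; python3 -c "
from h import *
f=eyes.grab_frame('scene'); cv2.imwrite('pics/s10.png',f['frame'])"
```

```text
t 20.27 tcp [492.   -5.3  32.2] z [-1.1e-03 -6.0e-04 -1.0e+00] y [ 1.024e-01 -9.947e-01  5.000e-04] yaw_y -84.12 F [ 0.5 -0.6 -4.8] w 42.8 j [ 0.12  0.5  -0.29  2.12  0.26  0.56 -1.82]
redtop 0
red 0
brass 14196 c [478.1 -90.9] s [223.2  52. ] ang 81.1 zmed 67.9 z95 69.7 mean [497.5  -5.7  65.5]
crown 12976 c [491.   -6.2] s [45. 44.] ang 5.6 zmed 68.2 z95 69.7 mean [496.2  -5.6  66.5]
former_head 0.96 [311. 282.] 29220 c [499.   -4.8] s [158.4  63.8] ang 5.5 zmed 46.3 z95 69.4 mean [517.6  -3.4  46.3]
former_head 0.62 [ 12. 461.] 712 c [369.2 187.7] s [ 47.1 361.9] ang 52.1 zmed 8.7 z95 15.4 mean [275.8 261.    8.4]
```

View pics/w_10.png

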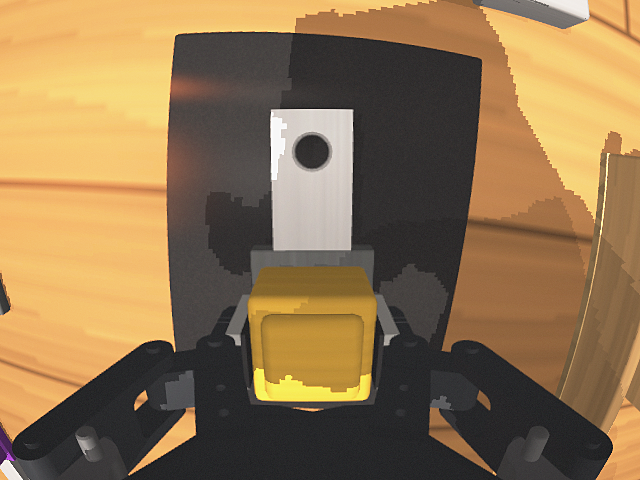

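View pics/s10.png

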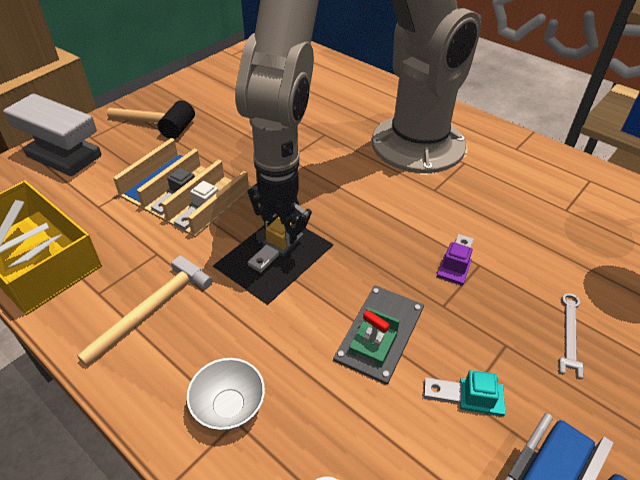

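The die hangs level over the mat, with its head at (311,340) and the tongue pointing away. I lower it 14 mm.

Call:
drive_tool:
  commands:
    - {"tx":0,"ty":0,"tz":-0.4,"rx":0,"ry":0,"rz":0,"grip":1}
    - {"tx":0,"ty":0,"tz":-0.25,"rx":0,"ry":0,"rz":0,"grip":1}
    - {"tx":0,"ty":0,"tz":-0.07,"rx":0,"ry":0,"rz":0,"grip":1}
    - {"tx":0,"ty":0,"tz":0,"rx":0,"ry":0,"rz":0,"grip":1}

```text
clock: 20.98
tcp_pos: [0.4933, -0.0045, 0.0194]
orientation: [3.137, 0.162, 0.004]
contact_force: [-0.6, -0.1, -5.3]
grip_width: 0.0429
```

Call:
drive_tool:
  commands:
    - {"tx":0,"ty":0,"tz":-0.1,"rx":0,"ry":0,"rz":0,"grip":1}
    - {"tx":0,"ty":0,"tz":0,"rx":0,"ry":0,"rz":0,"grip":1}

```text
clock: 21.22
tcp_pos: [0.4937, -0.0046, 0.018]
orientation: [3.137, 0.161, 0.005]
contact_force: [-1.5, 0.3, 1.7]
grip_width: 0.0431
```

Call:
drive_tool:
  commands:
    - {"tx":0,"ty":0,"tz":-0.03,"rx":0,"ry":0,"rz":0,"grip":-0.3}
    - {"tx":0,"ty":0,"tz":0,"rx":0,"ry":0,"rz":0,"grip":-1}
    - {"tx":0,"ty":0,"tz":0,"rx":0,"ry":0,"rz":0,"grip":-1}
    - {"tx":0,"ty":0,"tz":1,"rx":0,"ry":0,"rz":0,"grip":-1}
    - {"tx":0,"ty":0,"tz":1,"rx":0,"ry":0,"rz":0,"grip":-1}
    - {"tx":0,"ty":0,"tz":1,"rx":0,"ry":0,"rz":0,"grip":-1}
    - {"tx":0,"ty":0,"tz":1,"rx":0,"ry":0,"rz":0.9,"grip":-1}
    - {"tx":0,"ty":0,"tz":0.4,"rx":0,"ry":0,"rz":0.9,"grip":-1}

```text
clock: 22.22
tcp_pos: [0.4941, -0.0045, 0.1061]
orientation: [3.091, 0.56, 0.007]
contact_force: [0.9, 0.5, 0.7]
grip_width: 0.0858
```

Call:
drive_tool:
  commands:
    - {"tx":0,"ty":0,"tz":0,"rx":0,"ry":0,"rz":0.95,"grip":-1}
    - {"tx":0,"ty":0,"tz":0,"rx":0,"ry":0,"rz":0.95,"grip":-1}
    - {"tx":0,"ty":0,"tz":0,"rx":0,"ry":0,"rz":0.95,"grip":-1}
    - {"tx":0,"ty":0,"tz":0,"rx":0,"ry":0,"rz":0.95,"grip":-1}
    - {"tx":0,"ty":0,"tz":0,"rx":0,"ry":0,"rz":0.95,"grip":-1}
    - {"tx":0,"ty":0,"tz":0,"rx":0,"ry":0,"rz":0.95,"grip":-1}
    - {"tx":0,"ty":0,"tz":0,"rx":0,"ry":0,"rz":0.95,"grip":-1}
    - {"tx":0,"ty":0,"tz":0,"rx":0,"ry":0,"rz":0.95,"grip":-1}
    - {"tx":0,"ty":0,"tz":0,"rx":0,"ry":0,"rz":0.95,"grip":-1}
    - {"tx":0,"ty":0,"tz":0,"rx":0,"ry":0,"rz":0.5,"grip":-1}

```text
clock: 23.48
tcp_pos: [0.4935, -0.0047, 0.1049]
orientation: [-2.164, -2.275, -0.004]
contact_force: [-0.7, 0.2, -0.7]
grip_width: 0.0857
```

```bash
python3 b.py 11
python3 - <<'E'
from h import *
f=eyes.grab_frame('top'); cv2.imwrite('pics/t11.png',f['frame'])
E
```

```text
t 23.48 tcp [493.5  -4.7 104.9] z [ 7.0e-04  2.8e-03 -1.0e+00] y [9.988e-01 4.980e-02 8.000e-04] yaw_y 2.86 F [-0.7  0.2 -0.7] w 85.7 j [ 0.45  0.44 -0.69  2.06  0.39  0.77 -0.43]
redtop 0
red 0
brass 3528 c [ 693.5 -108. ] s [ 47.4 496.1] ang 62.6 zmed 54.6 z95 55.7 mean [493.8  -4.7  54.4]
crown 0
former_head 0.62 [321. 253.] 12938 c [514.9 -10.2] s [ 67.6 130.5] ang 88.7 zmed 14.0 z95 55.2 mean [505.1   0.6  30.5]
```

View pics/w_11.png

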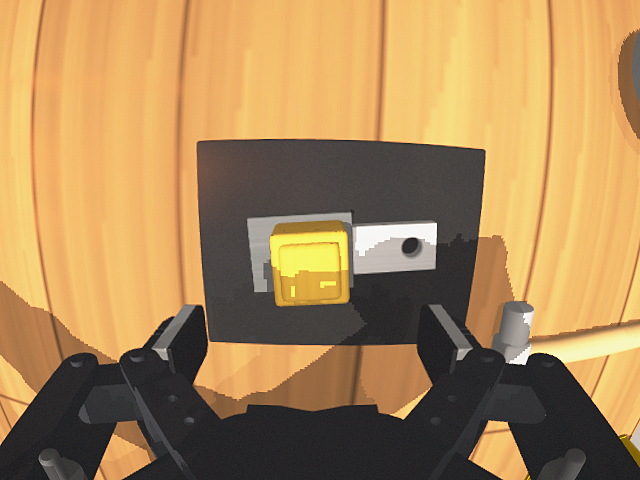

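View pics/t11.png

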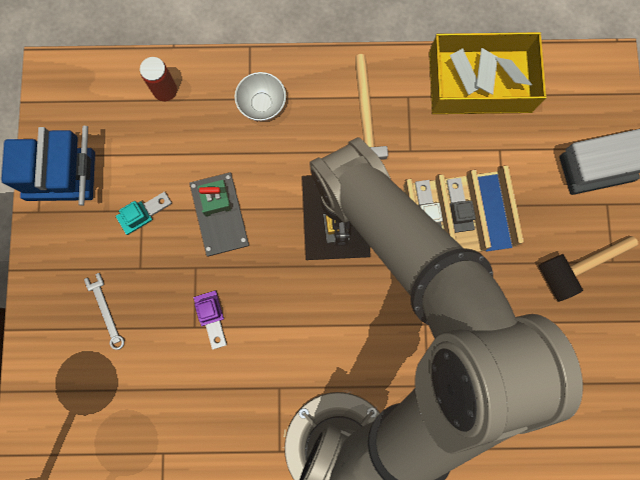

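The die stands freely on the mat: head at (310,270) in the wrist view, tongue to the right. Next I get its exact pose, plus the rack's from the clean first views.

Run:
```python
from h import *
W=np.load("W.npy"); F=np.load("F.npy"); H,S,V=[cv2.cvtColor(F,cv2.COLOR_BGR2HSV)[...,i].astype(int) for i in range(3)]
loc=(abs(W[...,0]-.51)<.1)&(abs(W[...,1])<.06)
br=(H>16)&(H<32)&(S>130)&loc
rect(W,br&(W[...,2]>.045),"brass"); rect(W,br&(W[...,2]>.0535),"crown")
rect(W,(W[...,2]>.0105)&(W[...,2]<.018)&loc&(S<70)&(V>60),"shoe+tongue")
rect(W,(W[...,2]>.0105)&(W[...,2]<.018)&loc&(S<70)&(V>60)&(W[...,0]>.53),"tongue")
im=cv2.imread("pics/top0.png"); 
f=eyes.grab_frame("top"); W=cloud(f); print("now", f["T"][:3,3])
h=cv2.cvtColor(f["frame"],cv2.COLOR_BGR2HSV); H,S=h[...,0],h[...,1]
m=((H>100)&(H<130)&(S>120)&(W[...,1]<-.3)&(W[...,1]>-.45)&(W[...,0]>.4)&(W[...,0]<.65)&(W[...,2]<.02)).astype(np.uint8)
m=cv2.morphologyEx(m,cv2.MORPH_OPEN,np.ones((3,3)));rect(W,m>0,"blue top")
```

```text
brass 5564 c [517.2  -2.2] s [94.1 44.1] ang 6.3 zmed 53.9 z95 55.6 mean [492.3  -2.6  52.4]
crown 3022 c [519.7  -2.1] s [88.9 33.6] ang 5.7 zmed 54.7 z95 55.8 mean [492.4  -4.6  55.3]
shoe+tongue 6097 c [514.5  -2.9] s [125.8  52.4] ang 5.9 zmed 12.7 z95 13.8 mean [5.17e+02 5.00e-01 1.27e+01]
tongue 2854 c [552.9   0.8] s [48.8 33. ] ang 5.9 zmed 12.7 z95 13.7 mean [552.4   1.1  12.7]
now [0.23164145 0.05413527 1.37220982]
blue top 1409 c [ 517.3 -373.3] s [174.8  47.5] ang 6.5 zmed 7.4 z95 12.5 mean [ 515.6 -373.3    7.6]
```

Call:
drive_tool:
  commands:
    - {"tx":-0.07,"ty":-0.025,"tz":-1,"rx":0,"ry":0,"rz":0.38,"grip":-1}
    - {"tx":0,"ty":0,"tz":-1,"rx":0,"ry":0,"rz":0,"grip":-1}
    - {"tx":0,"ty":0,"tz":-1,"rx":0,"ry":0,"rz":0,"grip":-1}
    - {"tx":0,"ty":0,"tz":-1,"rx":0,"ry":0,"rz":0,"grip":-0.5}
    - {"tx":0,"ty":0,"tz":-0.25,"rx":0,"ry":0,"rz":0,"grip":-0.2}
    - {"tx":0,"ty":0,"tz":0,"rx":0,"ry":0,"rz":0,"grip":-0.2}

```text
clock: 24.48
tcp_pos: [0.4921, -0.0049, 0.02]
orientation: [-2.107, -2.328, -0.003]
contact_force: [-0.1, -0.4, 0.7]
grip_width: 0.0511
```

```bash
python3 b.py 12
```

```text
t 24.48 tcp [492.1  -4.9  20. ] z [ 2.0e-04  2.8e-03 -1.0e+00] y [9.95e-01 9.98e-02 5.00e-04] yaw_y 5.73 F [-0.1 -0.4  0.7] w 51.1 j [ 0.37  0.57 -0.6   2.11  0.55  0.62 -0.51]
redtop 0
red 0
brass 8391 c [492.3  -4.3] s [38.  38.1] ang 3.8 zmed 54.5 z95 55.6 mean [491.9  -2.7  54.3]
crown 0
former_head 0.89 [327. 301.] 26338 c [516.5  -1.8] s [133.3  51.8] ang 6.6 zmed 43.8 z95 55.2 mean [503.6   5.   33.9]
```

View pics/w_12.png

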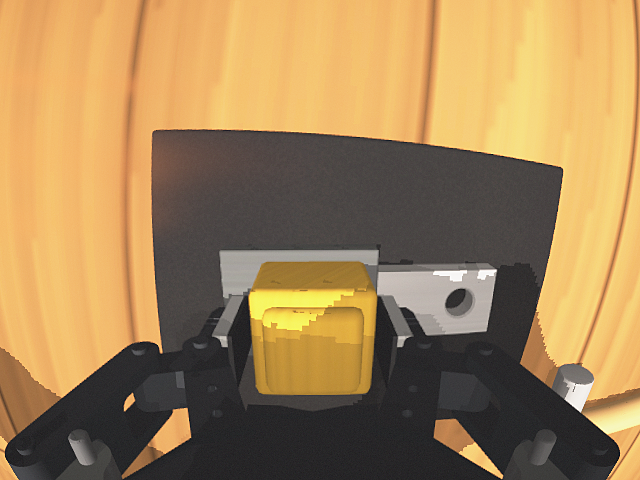

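The head at (312,335) is centred between the fingers, now across its x. I close and lift.

Call:
drive_tool:
  commands:
    - {"tx":0,"ty":0,"tz":0,"rx":0,"ry":0,"rz":0,"grip":1}
    - {"tx":0,"ty":0,"tz":0,"rx":0,"ry":0,"rz":0,"grip":1}
    - {"tx":0,"ty":0,"tz":0,"rx":0,"ry":0,"rz":0,"grip":1}
    - {"tx":0,"ty":0,"tz":0,"rx":0,"ry":0,"rz":0,"grip":1}
    - {"tx":0,"ty":0,"tz":0.4,"rx":0,"ry":0,"rz":0,"grip":1}
    - {"tx":0,"ty":0,"tz":0.8,"rx":0,"ry":0,"rz":0,"grip":1}
    - {"tx":0,"ty":0,"tz":1,"rx":0,"ry":0,"rz":0,"grip":1}
    - {"tx":0,"ty":0,"tz":1,"rx":0,"ry":0,"rz":0,"grip":1}
    - {"tx":0,"ty":0,"tz":1,"rx":0,"ry":0,"rz":0,"grip":1}
    - {"tx":0,"ty":0,"tz":1,"rx":0,"ry":0,"rz":0,"grip":1}
  grip_force: 80

```text
clock: 25.88
tcp_pos: [0.4916, -0.0051, 0.1253]
orientation: [-2.106, -2.329, -0.003]
contact_force: [-0.4, -1.0, -5.4]
grip_width: 0.0426
```

Call:
drive_tool:
  commands:
    - {"tx":0,"ty":-0.2,"tz":0.5,"rx":0,"ry":0,"rz":0,"grip":1}
    - {"tx":0,"ty":0,"tz":0,"rx":0,"ry":0,"rz":0,"grip":1}

```text
clock: 26.12
tcp_pos: [0.4922, -0.0098, 0.1346]
orientation: [-2.109, -2.328, -0.004]
contact_force: [-0.0, -0.4, -4.4]
grip_width: 0.0427
```

```bash
python3 b.py 13
```

```text
t 26.12 tcp [492.2  -9.8 134.6] z [ 0.0016  0.0022 -1.    ] y [0.9951 0.0989 0.0018] yaw_y 5.67 F [-0.  -0.4 -4.4] w 42.7 j [ 0.51  0.4  -0.73  2.04  0.35  0.83 -0.33]
redtop 0
red 0
brass 377 c [ 883.5 -240.8] s [70.7  3.7] ang 0.5 zmed 65.1 z95 74.1 mean [ 890.3 -240.8   64.5]
crown 273 c [ 883.5 -240.8] s [70.7  3.4] ang 0.1 zmed 68.2 z95 74.3 mean [ 887.3 -240.8   68. ]
former_head 0.57 [328. 301.] 26452 c [506.6 -43.9] s [186.8 155.8] ang 36.3 zmed 154.1 z95 168.8 mean [5.036e+02 1.000e-01 1.468e+02]
```

View pics/w_13.png

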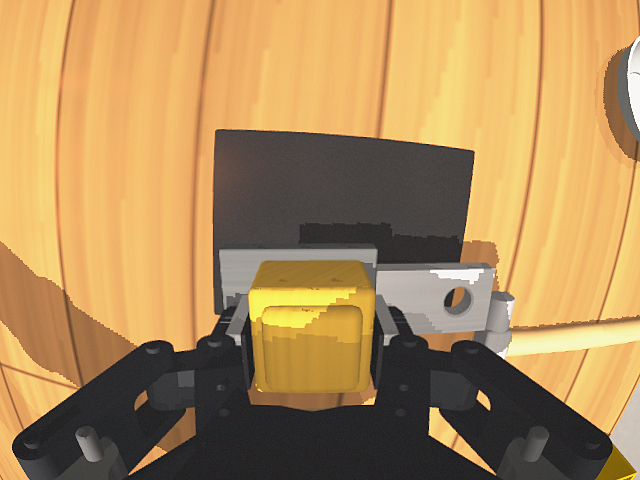

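The die is held level in the crossways grip. I carry it over to the rack.

Call:
drive_tool:
  commands:
    - {"tx":0,"ty":-0.6,"tz":0,"rx":0,"ry":0,"rz":0,"grip":1}
    - {"tx":0.1,"ty":-1,"tz":0,"rx":0,"ry":0,"rz":0,"grip":1}
    - {"tx":0.1,"ty":-1,"tz":0,"rx":0,"ry":0,"rz":0,"grip":1}
    - {"tx":0.1,"ty":-1,"tz":0,"rx":0,"ry":0,"rz":0,"grip":1}
    - {"tx":0.1,"ty":-1,"tz":0,"rx":0,"ry":0,"rz":0,"grip":1}
    - {"tx":0.1,"ty":-1,"tz":0,"rx":0,"ry":0,"rz":0,"grip":1}
    - {"tx":0.1,"ty":-1,"tz":0,"rx":0,"ry":0,"rz":0,"grip":1}
    - {"tx":0.1,"ty":-1,"tz":0,"rx":0,"ry":0,"rz":0,"grip":1}
    - {"tx":0.1,"ty":-1,"tz":0,"rx":0,"ry":0,"rz":0,"grip":1}
    - {"tx":0,"ty":-1,"tz":0,"rx":0,"ry":0,"rz":0,"grip":1}

```text
clock: 27.52
tcp_pos: [0.5081, -0.2024, 0.1337]
orientation: [-2.106, -2.328, -0.004]
contact_force: [-0.0, 0.2, -5.3]
grip_width: 0.0429
```

Call:
drive_tool:
  commands:
    - {"tx":0,"ty":-1,"tz":0,"rx":0,"ry":0,"rz":0,"grip":1}
    - {"tx":0,"ty":-1,"tz":0,"rx":0,"ry":0,"rz":0,"grip":1}
    - {"tx":0,"ty":-1,"tz":0,"rx":0,"ry":0,"rz":0,"grip":1}
    - {"tx":0,"ty":-1,"tz":0,"rx":0,"ry":0,"rz":0,"grip":1}
    - {"tx":0,"ty":-1,"tz":0,"rx":0,"ry":0,"rz":0,"grip":1}
    - {"tx":0,"ty":-1,"tz":0,"rx":0,"ry":0,"rz":0,"grip":1}
    - {"tx":0,"ty":-1,"tz":0,"rx":0,"ry":0,"rz":0,"grip":1}
    - {"tx":0,"ty":0,"tz":0,"rx":0,"ry":0,"rz":0,"grip":1}

```text
clock: 28.52
tcp_pos: [0.5075, -0.3438, 0.1337]
orientation: [-2.111, -2.325, -0.003]
contact_force: [0.5, 0.7, -4.3]
grip_width: 0.0428
```

```bash
python3 b.py 14
cat > c.py <<'E'
from h import *
W=np.load("W.npy")
p=W.reshape(-1,3); p=p[~np.isnan(p[:,0])]
a=np.radians(6.3); 
q=p[(p[:,2]>.050)&(p[:,2]<.0575)&(p[:,0]>.38)&(p[:,0]<.65)&(p[:,1]<-.1)&(p[:,1]>-.5)]
def rf(p,a): d=p[:,:2]-[.517,-.372]; return np.stack([d@[np.cos(a),np.sin(a)],d@[-np.sin(a),np.cos(a)]],1)*1000
for ad in (5.5,6,6.5,7):
    y=rf(q,np.radians(ad)); h,e=np.histogram(y[:,1],np.arange(-60,220,2)); print(ad,[(int(e[i]),int(h[i])) for i in np.where(h>15)[0]])
y=rf(q,a); print("x range",np.percentile(y[:,0],[1,99]))
E
python3 c.py
```

```text
t 28.52 tcp [ 507.5 -343.8  133.7] z [ 2.e-04  2.e-03 -1.e+00] y [9.953e-01 9.660e-02 4.000e-04] yaw_y 5.55 F [ 0.5  0.7 -4.3] w 42.8 j [ 0.95  0.56 -0.62  1.76  0.39  0.95  0.27]
redtop 0
red 0
brass 5376 c [ 651.6 -315.6] s [263.6 525.6] ang 78.8 zmed 60.9 z95 73.5 mean [ 757.7 -371.3   61.4]
crown 2995 c [ 776.8 -396.3] s [ 99.6 241.2] ang 30.1 zmed 66.8 z95 74.2 mean [ 770.9 -387.6   67. ]
handle 0.29 [332. 305.] 26857 c [ 555.6 -400. ] s [229.9 174.4] ang 5.9 zmed 152.7 z95 167.8 mean [ 519.5 -334.3  144.9]
former_head 0.59 [326. 301.] 26428 c [ 524.9 -371.4] s [207.9 143.4] ang 28.9 zmed 153.5 z95 167.8 mean [ 519.  -334.   145.9]
5.5 [(-34, 50), (-32, 73), (-30, 96), (-28, 38), (34, 67), (36, 123), (38, 671), (40, 841), (42, 840), (44, 857), (46, 785), (48, 435), (50, 111), (58, 61), (60, 191), (62, 177), (64, 200), (66, 189), (68, 195), (70, 217), (72, 191), (74, 200), (76, 218), (78, 182), (80, 212), (82, 194), (84, 182), (86, 230), (88, 194), (90, 219), (92, 210), (94, 201), (96, 224), (98, 175), (100, 38), (108, 250), (110, 589), (112, 860), (114, 962), (116, 931), (118, 9
[... 2193 characters left out ...]
29), (58, 88), (60, 177), (62, 158), (64, 198), (66, 209), (68, 202), (70, 191), (72, 211), (74, 205), (76, 196), (78, 199), (80, 205), (82, 194), (84, 201), (86, 206), (88, 210), (90, 199), (92, 213), (94, 233), (96, 190), (98, 174), (100, 41), (110, 779), (112, 961), (114, 942), (116, 924), (118, 936), (120, 879), (122, 166), (132, 122), (134, 187), (136, 293), (138, 203), (140, 201), (142, 195), (144, 188), (146, 191), (148, 195), (150, 180), (152, 200), (154, 178), (156, 186), (158, 181), (160, 186), (162, 175), (164, 180), (166, 181), (168, 141), (170, 104), (172, 137), (182, 87), (184, 922), (186, 850), (188, 761), (190, 510), (192, 285), (194, 114)]
x range [-84.13614616  89.95221555]
```

View pics/w_14.png

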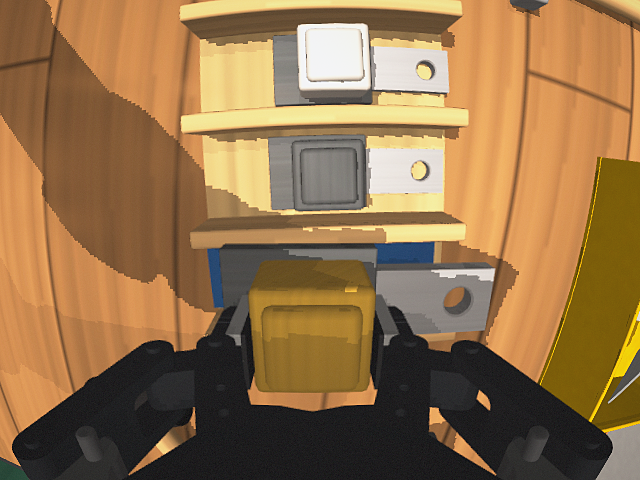

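The wrist view shows the white die (335,55) and dark die (330,172) in their bays, with the blue bay under the held die. The wall positions disagree by a few mm on the far wall, so I'll rectify the first clean pictures onto the wall-top plane.

Run:
```python
from h import *
C={}
for n in ("top","scene"):
    f=eyes.grab_frame(n); C[n]=f
a=np.radians(6.5); ux=np.array([np.cos(a),np.sin(a)]); uy=np.array([-np.sin(a),np.cos(a)])
out=[]
for n in ("top","scene"):
  f=C[n]; im=cv2.imread(f"pics/{n}0.png"); T=np.linalg.inv(f["T"])
  for z in (.054,.008):
    # output px: cols = rack y from +60 to -60 (0.3mm/px ->400), rows = x 110..-110 (0.6)
    cols,rows=np.meshgrid(np.arange(390),np.arange(280))
    y=(0.06-cols*0.12/390); x=.11-rows*.22/280
    P=np.stack([.517+x*ux[0]+y*uy[0],-.372+x*ux[1]+y*uy[1],np.full_like(x,z)],-1)@T[:3,:3].T+T[:3,3]
    u=f["fx"]*P[...,0]/P[...,2]+f["cx"]; v=f["fy"]*P[...,1]/P[...,2]+f["cy"]
    o=cv2.remap(im,u.astype(np.float32),v.astype(np.float32),cv2.INTER_LINEAR)
    for t in range(-60,61,10):
        c=int((60-t)/120*390); cv2.line(o,(c,0),(c,8 if t else 16),(0,0,255),1)
    out.append(o)
cv2.imwrite("pics/rect.png",np.vstack([np.hstack(out[:2]),np.hstack(out[2:])]))
```

```text
(no output)
```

View pics/rect.png

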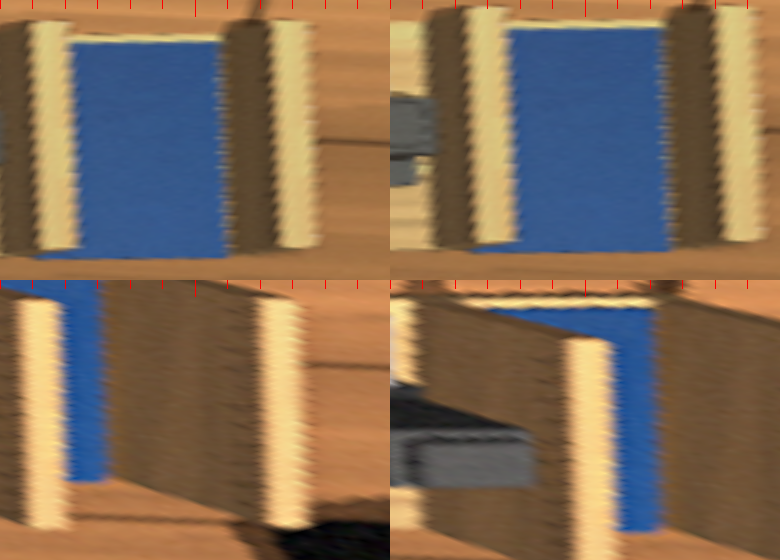

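Rectified, the top view puts the wall centres at +43.4 and −30.5 mm, so the bay centre is at about +6. The liner edge and the wrist inner wall agree. The scene view says +9, but it also had a +3 mm y bias on the handle. Yaw is about 7°. Next I check the die's pose in hand.

Run:
```python
from h import *
o=status.get_obs(); W=np.load("W.npy")
Rm=R.from_rotvec(o["orientation"]).as_matrix()
L=(W-o["tcp_pos"])@Rm
F=np.load("F.npy"); S=cv2.cvtColor(F,cv2.COLOR_BGR2HSV)[...,1]
# tool: y = die x, x = die y (sign), z down; shoe top at tool z ~ +4
m=(L[...,2]>-.003)&(L[...,2]<.010)&(abs(L[...,1])<.12)&(abs(L[...,0])<.05)
for nm,k in (("shoe left",m&(L[...,1]<-.024)),("tongue",m&(L[...,1]>.035))):
    q=L[k]*1000; c,s,a=cv2.minAreaRect(q[:,:2].astype(np.float32)); print(nm,len(q),"c",np.round(c,1),"s",np.round(s,1),round(a,1),"z",np.round(np.percentile(q[:,2],[5,50,95]),1),"x",np.round(np.percentile(q[:,0],[1,99]),1),"y",np.round(np.percentile(q[:,1],[1,99]),1))
```

```text
shoe left 1824 c [  7.9 -33. ] s [28.7 17.9] 0.1 z [7.5 8.5 9.5] x [-4.2 21.9] y [-41.4 -24.4]
tongue 5052 c [-3.9 59.4] s [48.8 32.9] 89.9 z [7.8 8.7 9.7] x [-19.6  12.1] y [35.8 82.9]
```

```bash
cat > d.py <<'E'
from h import *
import sys
f=eyes.grab_frame("wrist"); T=f["T_tool_cam"]
def ray(u,v,zt):
    x=(u-f["cx"])/f["fx"]; y=(v-f["cy"])/f["fy"]; th=np.hypot(x,y); k=np.tan(th)/th
    d=T[:3,:3]@np.array([x*k,y*k,1]); p=T[:3,3]; s=(zt-p[2])/d[2]; return (p+s*d)*1000
o=obs()
W=wcloud(f,o); Rm=R.from_rotvec(o["orientation"]).as_matrix(); L=(W-o["tcp_pos"])@Rm*1000
hsv=cv2.cvtColor(f["frame"],cv2.COLOR_BGR2HSV)
br=(hsv[...,0]>16)&(hsv[...,0]<32)&(hsv[...,1]>120)&(abs(L[...,1])<30)&(abs(L[...,0])<40)
q=L[br]; print("brass z pct",np.round(np.percentile(q[:,2],[1,5,25,50,95]),1))
c=q[q[:,2]<np.percentile(q[:,2],2)+1.2]; print("crown tool x",np.round(np.percentile(c[:,0],[1,50,99]),1),"y",np.round(np.percentile(c[:,1],[1,50,99]),1))
hd=q[(q[:,2]<np.percentile(q[:,2],2)+8)]; print("head top x",np.round(np.percentile(hd[:,0],[.5,99.5]),1),"y",np.round(np.percentile(hd[:,1],[.5,99.5]),1))
for (u,v) in ((430,264),(430,333)): print("tongue edges pix",u,v,[np.round(ray(u,v,z),1) for z in (.0055,.0075)], "depthpt",np.round(L[v+ (3 if v<300 else -3),u],1))
for n in (6,11,12,14): print(n)
E
python3 d.py
python3 - <<'E'
import cv2
for n in (12,14):
    g=cv2.imread(f"pics/w_{n}.png"); print(n,[int(x) for x in g[255:350:1,430].sum(1)])
E
```

```text
t 28.82 tcp [ 508.3 -340.1  134. ] z [ 5.0e-04  3.1e-03 -1.0e+00] y [9.948e-01 1.014e-01 8.000e-04] yaw_y 5.82 F [-0.  -0.5 -6.2] w 42.9 j [ 0.95  0.56 -0.62  1.77  0.38  0.95  0.27]
brass z pct [-34.8 -34.4 -33.6 -31.2  -3. ]
crown tool x [-14.7   1.2  15.4] y [-15.2  -0.5  14.5]
head top x [-20.4  21.1] y [-21.2  20.6]
tongue edges pix 430 264 [array([19.5, 50.6,  5.5]), array([18.8, 51.3,  7.5])] depthpt [16.  52.9 11.8]
tongue edges pix 430 333 [array([-14.3,  54.5,   5.5]), array([-15.4,  55.3,   7.5])] depthpt [-14.2  55.4   8.3]
6
11
12
14
12 [212, 211, 204, 212, 212, 204, 201, 202, 237, 309, 385, 373, 379, 363, 324, 331, 466, 577, 552, 549, 559, 559, 555, 552, 559, 555, 556, 554, 549, 549, 553, 553, 550, 541, 545, 549, 544, 540, 538, 541, 547, 549, 545, 547, 551, 551, 549, 545, 557, 551, 542, 547, 544, 547, 546, 541, 540, 539, 544, 450, 467, 474, 472, 470, 466, 473, 473, 470, 466, 465, 469, 473, 478, 474, 458, 455, 457, 459, 470, 453, 263, 104, 110, 117, 120, 115, 115, 120, 166, 174, 167, 156, 128, 122, 117]
14 [218, 211, 216, 220, 220, 218, 202, 227, 256, 251, 247, 249, 235, 214, 249, 355, 417, 409, 413, 412, 422, 425, 417, 413, 416, 417, 411, 416, 411, 412, 414, 407, 414, 409, 410, 408, 402, 408, 407, 411, 416, 404, 410, 412, 413, 411, 410, 420, 411, 412, 411, 408, 413, 408, 410, 406, 411, 400, 403, 403, 411, 406, 412, 376, 347, 353, 349, 342, 350, 354, 350, 352, 345, 348, 342, 339, 341, 342, 378, 433, 449, 433, 421, 416, 408, 417, 346, 306, 304, 308, 318, 312, 324, 279, 147]
```

The −4 mm was my artefact: the arm was still settling between the two readings. In hand, the die is centred to within 0.3 mm. I re-measure the walls now that the arm has settled.

```bash
python3 b.py 15 | head -1
python3 - <<'E'
from h import *
W=np.load("W.npy"); p=W.reshape(-1,3); p=p[~np.isnan(p[:,0])]
q=p[(p[:,2]>.050)&(p[:,2]<.0575)&(p[:,0]>.42)&(p[:,0]<.62)&(p[:,1]<-.1)&(p[:,1]>-.5)]
for ad in (6,6.5,7,7.5):
    a=np.radians(ad); d=q[:,:2]-[.517,-.372]; x=d@[np.cos(a),np.sin(a)]*1000; y=d@[-np.sin(a),np.cos(a)]*1000
    r=[]
    for lo,hi in ((-45,-20),(30,54),(104,128)):
        k=(y>lo)&(y<hi); r+= [int(k.sum())]+[round(float(v),1) for v in np.percentile(y[k],[2,98])]+[round(float(v),1) for v in np.percentile(x[k],[.5,99.5])]+["std",round(float(y[k].std()),2)]
    print(ad,r)
hs=cv2.cvtColor(np.load("F.npy"),cv2.COLOR_BGR2HSV); m=(hs[...,0]>100)&(hs[...,0]<130)&(hs[...,1]>100)&(W[...,2]<.02)&(W[...,1]<-.2)&(W[...,0]<.65)&(W[...,0]>.4)
rect(W,m,"liner")
E
```

```text
t 28.82 tcp [ 508.3 -340.1  134. ] z [ 5.0e-04  3.1e-03 -1.0e+00] y [9.948e-01 1.014e-01 8.000e-04] yaw_y 5.82 F [-0.  -0.5 -6.2] w 42.9 j [ 0.95  0.56 -0.62  1.77  0.38  0.95  0.27]
6 [348, -34.5, -24.4, 68.4, 95.8, 'std', 3.05, 3844, 37.0, 49.5, -84.3, 92.3, 'std', 3.19, 5529, 109.7, 123.0, -84.5, 90.6, 'std', 3.66]
6.5 [348, -35.3, -25.1, 68.2, 95.5, 'std', 3.07, 3844, 37.4, 49.1, -83.9, 92.6, 'std', 3.12, 5529, 110.1, 122.5, -83.5, 91.6, 'std', 3.54]
7 [348, -36.1, -25.7, 67.9, 95.3, 'std', 3.08, 3844, 37.3, 48.7, -83.5, 93.0, 'std', 3.11, 5529, 110.5, 122.1, -82.6, 92.7, 'std', 3.47]
7.5 [348, -36.8, -26.3, 67.7, 95.0, 'std', 3.1, 3844, 37.0, 48.5, -83.1, 93.4, 'std', 3.18, 5529, 110.5, 122.0, -81.5, 93.8, 'std', 3.45]
liner 1472 c [ 469.  -393.2] s [250.6 153.1] ang 51.7 zmed 6.8 z95 8.0 mean [ 515.  -362.3    6.8]
```

The wall inner edges are at −25.7 and +37.3 mm, giving a bay centre of +5.8 and agreeing with the rectified views. I align and descend partway.

Call:
drive_tool:
  commands:
    - {"tx":0.2,"ty":-0.65,"tz":0,"rx":0,"ry":0,"rz":0.15,"grip":1}
    - {"tx":0.25,"ty":-0.64,"tz":0,"rx":0,"ry":0,"rz":0,"grip":1}
    - {"tx":0,"ty":0,"tz":-0.6,"rx":0,"ry":0,"rz":0,"grip":1}
    - {"tx":0,"ty":0,"tz":-1,"rx":0,"ry":0,"rz":0,"grip":1}
    - {"tx":0,"ty":0,"tz":-0.8,"rx":0,"ry":0,"rz":0,"grip":1}
    - {"tx":0,"ty":0,"tz":0,"rx":0,"ry":0,"rz":0,"grip":1}
    - {"tx":0,"ty":0,"tz":0,"rx":0,"ry":0,"rz":0,"grip":1}
    - {"tx":0,"ty":0,"tz":0,"rx":0,"ry":0,"rz":0,"grip":1}

```text
clock: 29.98
tcp_pos: [0.5176, -0.367, 0.0867]
orientation: [-2.083, -2.352, -0.004]
contact_force: [0.1, 0.3, -5.3]
grip_width: 0.0424
```

```bash
python3 d.py | head -5; python3 b.py 16 | head -1
cat > e.py <<'E'
from h import *
W=np.load("W.npy"); p=W.reshape(-1,3); p=p[~np.isnan(p[:,0])]
q=p[(p[:,2]>.050)&(p[:,2]<.0575)&(p[:,0]>.42)&(p[:,0]<.62)&(p[:,1]<-.1)&(p[:,1]>-.5)]
o=obs()
for ad in (6.5,7,7.5):
    a=np.radians(ad); d=q[:,:2]-[.517,-.372]; x=d@[np.cos(a),np.sin(a)]*1000; y=d@[-np.sin(a),np.cos(a)]*1000
    r=[]
    for lo,hi in ((-45,-20),(30,54),(104,128)):
        k=(y>lo)&(y<hi)
        if k.sum()>30: r+= [int(k.sum())]+[round(float(v),1) for v in np.percentile(y[k],[2,98])]+[round(float(v),1) for v in np.percentile(x[k],[.5,99.5])]
    t=o["tcp_pos"][:2]-[.517,-.372]; print(ad,r,"tcp x,y",np.round([t@[np.cos(a),np.sin(a)]*1000,t@[-np.sin(a),np.cos(a)]*1000],1))
E
python3 e.py; python3 -c "
from h import *
f=eyes.grab_frame('scene'); cv2.imwrite('pics/s16.png',f['frame'])"
```

```text
t 30.02 tcp [ 517.6 -367.1   86.7] z [ 0.0015  0.002  -1.    ] y [0.9927 0.1208 0.0017] yaw_y 6.94 F [-0.4  1.2 -5.3] w 42.2 j [ 0.94  0.64 -0.59  1.74  0.44  0.89  0.29]
brass z pct [-34.8 -34.4 -33.6 -31.3  -3.2]
crown tool x [-14.6   1.2  15.2] y [-15.1  -0.8  14.5]
head top x [-20.4  21.1] y [-21.2  20.6]
tongue edges pix 430 264 [array([19.5, 50.6,  5.5]), array([18.8, 51.2,  7.5])] depthpt [16.4 52.4 10.6]
t 30.02 tcp [ 517.6 -367.1   86.7] z [ 0.0015  0.002  -1.    ] y [0.9927 0.1208 0.0017] yaw_y 6.94 F [-0.4  1.2 -5.3] w 42.2 j [ 0.94  0.64 -0.59  1.74  0.44  0.89  0.29]
t 30.18 tcp [ 517.2 -367.1   86.4] z [ 0.001   0.0023 -1.    ] y [0.9927 0.1206 0.0012] yaw_y 6.93 F [-0.2 -0.4 -4.2] w 42.9 j [ 0.94  0.64 -0.59  1.74  0.44  0.89  0.29]
6.5 [1196, -36.4, -25.3, -83.0, 94.6, 8230, 36.6, 48.8, -83.3, 92.5, 8224, 109.9, 122.2, -83.4, 91.6] tcp x,y [0.8 4.9]
7 [1196, -36.0, -25.6, -83.3, 94.4, 8230, 36.8, 48.4, -82.9, 92.9, 8224, 110.3, 121.9, -82.4, 92.6] tcp x,y [0.8 4.9]
7.5 [1196, -36.2, -25.2, -83.5, 94.1, 8230, 36.8, 48.3, -82.6, 93.3, 8224, 110.4, 121.8, -81.3, 93.6] tcp x,y [0.9 4.9]
```

View pics/w_16.png

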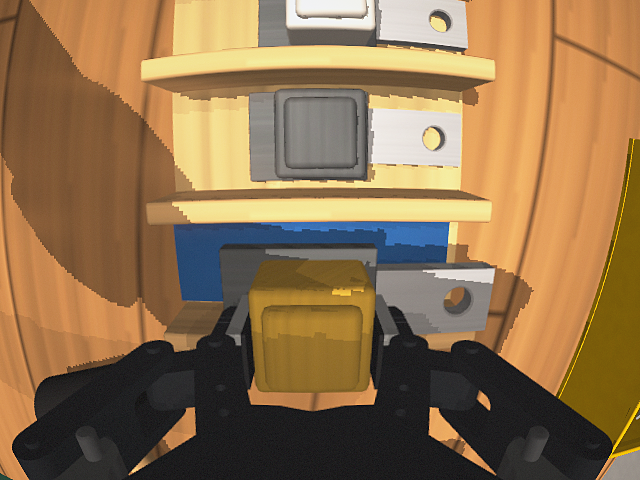

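View pics/s16.png

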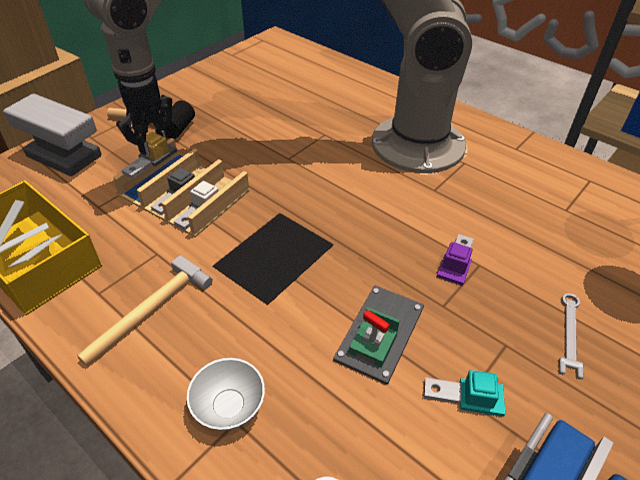

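The held die sits square over the blue bay (312,300), with the lateral error under 1 mm. Before descending I check the clearance to the black mallet.

Run:
```python
from h import *
f=eyes.grab_frame("top"); W=cloud(f)
m=(W[...,2]>.025)&(W[...,2]<.09)&(W[...,0]>.3)&(W[...,0]<.5)&(W[...,1]<-.41)&(W[...,1]>-.6)
rect(W,m,"mallet?")
f=eyes.grab_frame("scene"); W=cloud(f)
m=(W[...,2]>.025)&(W[...,2]<.09)&(W[...,0]>.3)&(W[...,0]<.5)&(W[...,1]<-.41)&(W[...,1]>-.6)
rect(W,m,"mallet?"); p=W[m]; print(p.max(0),p.min(0)) if len(p) else 0
```

```text
mallet? 977 c [ 401.6 -474.2] s [185.3  69.4] ang 32.2 zmed 54.1 z95 62.3 mean [ 362.6 -484.3   51.3]
mallet? 575 c [ 389.5 -472.8] s [169.6  57.2] ang 30.7 zmed 48.5 z95 59.7 mean [ 359.3 -482.1   46.6]
[ 0.45211193 -0.41016434  0.06396751] [ 0.30676382 -0.53234327  0.02523571]
```

Call:
drive_tool:
  commands:
    - {"tx":0.05,"ty":0.02,"tz":-0.5,"rx":0,"ry":0,"rz":0,"grip":1}
    - {"tx":0,"ty":0,"tz":-0.6,"rx":0,"ry":0,"rz":0,"grip":1}
    - {"tx":0,"ty":0,"tz":-0.6,"rx":0,"ry":0,"rz":0,"grip":1}
    - {"tx":0,"ty":0,"tz":-0.6,"rx":0,"ry":0,"rz":0,"grip":1}
    - {"tx":0,"ty":0,"tz":-0.4,"rx":0,"ry":0,"rz":0,"grip":1}
    - {"tx":0,"ty":0,"tz":0,"rx":0,"ry":0,"rz":0,"grip":1}
    - {"tx":0,"ty":0,"tz":0,"rx":0,"ry":0,"rz":0,"grip":1}

```text
clock: 31.2
tcp_pos: [0.5184, -0.3666, 0.0322]
orientation: [-2.082, -2.351, -0.004]
contact_force: [-0.7, 0.1, -5.1]
grip_width: 0.0425
```

```bash
python3 d.py | head -1; python3 b.py 17 | head -1; python3 e.py
```

```text
t 31.25 tcp [ 518.5 -366.7   32.4] z [ 0.0013  0.0023 -1.    ] y [0.9927 0.1208 0.0016] yaw_y 6.94 F [-0.9  0.2 -5.4] w 42.9 j [ 0.91  0.71 -0.55  1.76  0.49  0.81  0.25]
t 31.25 tcp [ 518.5 -366.7   32.4] z [ 0.0013  0.0023 -1.    ] y [0.9927 0.1208 0.0016] yaw_y 6.94 F [-0.9  0.2 -5.4] w 42.9 j [ 0.91  0.71 -0.55  1.76  0.49  0.81  0.25]
t 31.4 tcp [ 518.3 -366.7   32.4] z [ 0.0011  0.0023 -1.    ] y [0.9927 0.1206 0.0013] yaw_y 6.93 F [ 0.4  0.1 -4.9] w 43.0 j [ 0.91  0.71 -0.55  1.76  0.49  0.81  0.25]
6.5 [1633, -36.0, -25.0, -77.8, 82.2, 15169, 36.7, 48.9, -82.9, 92.5, 14870, 109.8, 122.0, -83.2, 91.3] tcp x,y [1.9 5.1]
7 [1633, -35.9, -25.1, -78.1, 81.9, 15169, 36.9, 48.5, -82.5, 92.8, 14870, 110.2, 121.7, -82.2, 92.3] tcp x,y [2.  5.1]
7.5 [1633, -35.8, -25.1, -78.4, 81.6, 15169, 37.0, 48.3, -82.2, 93.2, 14870, 110.3, 121.6, -81.2, 93.3] tcp x,y [2.  5.1]
```

View pics/w_17.png

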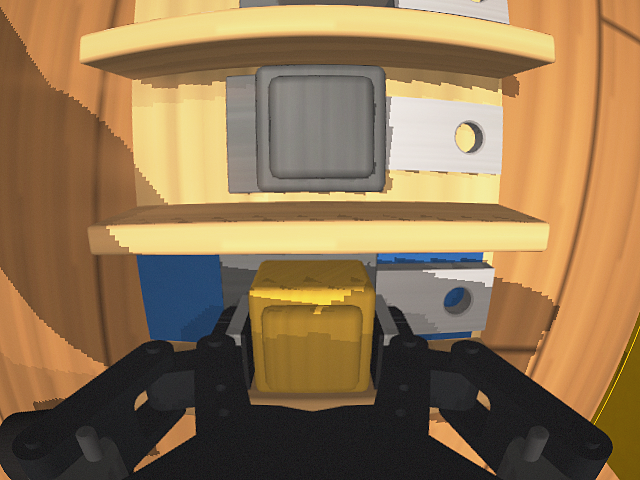

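The die is between the walls, square and centred, about 7 mm above the liner. I lower it to contact.

Call:
drive_tool:
  commands:
    - {"tx":0,"ty":0.03,"tz":-0.2,"rx":0,"ry":0,"rz":0,"grip":1}
    - {"tx":0,"ty":0,"tz":-0.13,"rx":0,"ry":0,"rz":0,"grip":1}
    - {"tx":0,"ty":0,"tz":0,"rx":0,"ry":0,"rz":0,"grip":1}
    - {"tx":0,"ty":0,"tz":0,"rx":0,"ry":0,"rz":0,"grip":1}

```text
clock: 31.9
tcp_pos: [0.518, -0.3658, 0.0252]
orientation: [-2.082, -2.35, -0.004]
contact_force: [-0.8, -0.7, -5.1]
grip_width: 0.0429
```

Call:
drive_tool:
  commands:
    - {"tx":0,"ty":0,"tz":-0.06,"rx":0,"ry":0,"rz":0,"grip":1}
    - {"tx":0,"ty":0,"tz":0,"rx":0,"ry":0,"rz":0,"grip":1}
    - {"tx":0,"ty":0,"tz":0,"rx":0,"ry":0,"rz":0,"grip":1}

```text
clock: 32.28
tcp_pos: [0.518, -0.3659, 0.025]
orientation: [-2.082, -2.351, -0.003]
contact_force: [-4.5, 2.1, 6.2]
grip_width: 0.0428
```

The die is seated: the force went from −5 to +6 N at the expected height. I release and retreat.

Call:
drive_tool:
  commands:
    - {"tx":0,"ty":0,"tz":0,"rx":0,"ry":0,"rz":0,"grip":0}
    - {"tx":0,"ty":0,"tz":0,"rx":0,"ry":0,"rz":0,"grip":-0.6}
    - {"tx":0,"ty":0,"tz":0,"rx":0,"ry":0,"rz":0,"grip":-0.6}
    - {"tx":0,"ty":0,"tz":0.5,"rx":0,"ry":0,"rz":0,"grip":-0.8}
    - {"tx":0,"ty":0,"tz":1,"rx":0,"ry":0,"rz":0,"grip":-0.8}
    - {"tx":0,"ty":0,"tz":1,"rx":0,"ry":0,"rz":0,"grip":-0.8}
    - {"tx":0,"ty":0,"tz":1,"rx":0,"ry":0,"rz":0,"grip":-0.8}
    - {"tx":0,"ty":0,"tz":1,"rx":0,"ry":0,"rz":0,"grip":-0.8}
    - {"tx":0,"ty":0,"tz":1,"rx":0,"ry":0,"rz":0,"grip":-0.8}
    - {"tx":0,"ty":0,"tz":1,"rx":0,"ry":0,"rz":0,"grip":-0.8}

```text
clock: 33.52
tcp_pos: [0.518, -0.3659, 0.1555]
orientation: [-2.082, -2.351, -0.004]
contact_force: [0.3, -1.1, -0.5]
grip_width: 0.077
```

Call:
drive_tool:
  commands:
    - {"tx":0,"ty":0,"tz":0.5,"rx":0,"ry":0,"rz":0,"grip":-0.8}
    - {"tx":0,"ty":0,"tz":0,"rx":0,"ry":0,"rz":0,"grip":-0.8}
    - {"tx":0,"ty":0,"tz":0,"rx":0,"ry":0,"rz":0,"grip":-0.8}
    - {"tx":0,"ty":0,"tz":0,"rx":0,"ry":0,"rz":0,"grip":-0.8}

```text
clock: 34.02
tcp_pos: [0.5176, -0.3657, 0.1632]
orientation: [-2.081, -2.349, -0.003]
contact_force: [0.7, 0.5, 0.3]
grip_width: 0.077
```

```bash
python3 b.py 18 | head -1; python3 e.py
python3 - <<'E'
from h import *
W=np.load("W.npy"); hs=cv2.cvtColor(np.load("F.npy"),cv2.COLOR_BGR2HSV)
loc=(abs(W[...,0]-.518)<.1)&(W[...,1]<-.335)&(W[...,1]>-.395)
br=(hs[...,0]>16)&(hs[...,0]<32)&(hs[...,1]>130)
rect(W,loc&br&(W[...,2]>.05)&(abs(W[...,0]-.518)<.03),"head")
rect(W,loc&(W[...,2]>.013)&(W[...,2]<.022)&(hs[...,1]<70)&(W[...,0]>.552),"tongue")
f=eyes.grab_frame('scene'); cv2.imwrite('pics/s18.png',f['frame'])
Ws=cloud(f); h=cv2.cvtColor(f["frame"],cv2.COLOR_BGR2HSV)
rect(Ws,((h[...,0]<6)|(h[...,0]>174))&(h[...,1]>180)&(h[...,2]>120)&(Ws[...,2]>.06)&(Ws[...,1]>.2)&(Ws[...,1]<.33)&(Ws[...,0]>.5)&(Ws[...,0]<.62),"red")
E
```

```text
t 34.02 tcp [ 517.6 -365.7  163.2] z [-9.0e-04  3.7e-03 -1.0e+00] y [ 9.927e-01  1.208e-01 -5.000e-04] yaw_y 6.94 F [0.7 0.5 0.3] w 77.0 j [ 0.97  0.56 -0.63  1.69  0.37  1.02  0.34]
t 34.17 tcp [ 517.8 -365.7  163.6] z [-3.0e-04  3.4e-03 -1.0e+00] y [9.927e-01 1.208e-01 1.000e-04] yaw_y 6.94 F [ 0.4 -0.3  0.1] w 77.2 j [ 0.97  0.56 -0.63  1.69  0.37  1.02  0.34]
6.5 [3585, -37.2, -24.8, -82.8, 93.7, 4294, 36.4, 48.9, -83.6, 92.8, 4320, 109.9, 122.3, -83.4, 91.5] tcp x,y [1.5 6.1]
7 [3585, -36.8, -25.2, -83.0, 93.4, 4294, 36.7, 48.4, -83.2, 93.2, 4320, 110.3, 122.0, -82.4, 92.5] tcp x,y [1.6 6.1]
7.5 [3585, -36.8, -25.3, -83.3, 93.2, 4294, 36.8, 48.2, -82.9, 93.6, 4320, 110.4, 121.9, -81.4, 93.6] tcp x,y [1.6 6.1]
head 3656 c [ 515.9 -361.5] s [45.3 54.5] ang 8.2 zmed 57.8 z95 59.6 mean [ 517.4 -364.4   56.1]
tongue 2193 c [ 576.7 -358.8] s [52.1 33.2] ang 6.8 zmed 16.7 z95 17.8 mean [ 575.7 -358.9   16.6]
red 164 c [559.7 278.4] s [13.5 44. ] ang 2.7 zmed 90.8 z95 93.1 mean [560.3 279.1  90.8]
```

View pics/w_18.png

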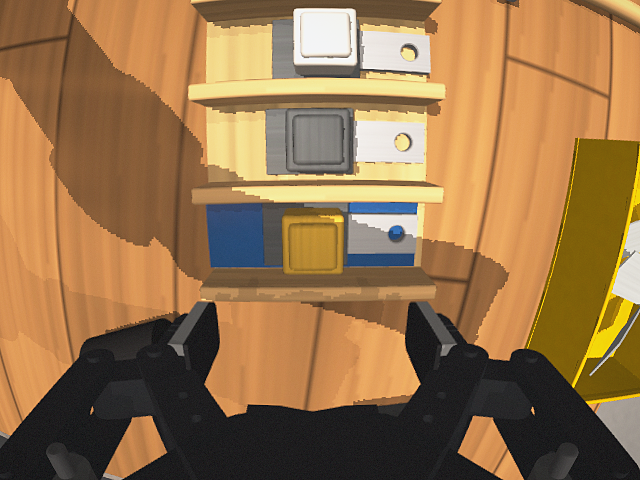

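View pics/s18.png

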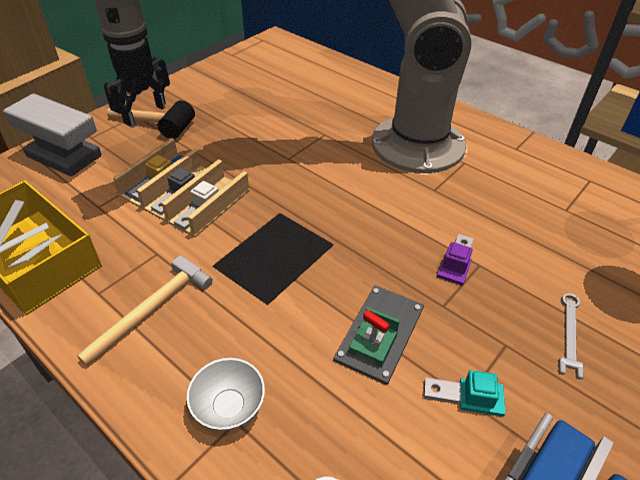

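The die lies flat in the blue bay: tongue top at about 18 mm as expected, lateral offset about 0, yaw 6.8° against the bay's 7°. The other two dies are unmoved and the handle is still raised and turned at (376,321).

```bash
python3 -c "from bench import workorder; print(workorder.hand_in())"
```

```text
the job is handed in; nothing more can be done
None
```

The job was handed in at about 34 s of the 69 s allowed. The brass-headed die is standing in the blue-lined bay and the plunger is latched open.

**What I did:**
- **Plunger:** I lifted it 13.5 mm and twisted the handle to about 76° from home. On release it came to rest about 10 mm up.
- **Holder to mat:** I slid the die about 75 mm out of the holder, stood it on the black mat and let go.
- **Mat to rack:** I took it again crossways and lowered it into the bay until it touched the liner. The force went from −5 to +6 N at the expected height. Then I released and backed off about 140 mm above it.

**Last checks:**
- **Die in the bay:** it sits flat, on the bay's centre line to within measuring error, at 6.8° against about 7° for the bay. Its head is about 3–4 mm off the bay's middle lengthwise.
- **Plunger:** the handle is still raised and turned.
- **Other dies:** the white and dark dies in the rack look unmoved in the pictures, as do the purple and turquoise look-alikes.

**Readings that disagreed:**
- **Scene camera:** it read about 3 mm too far in y compared with the other two cameras, so I relied on the wrist and top views.
- **Wrist frame:** one frame was taken while the arm was still settling and gave a false 4 mm offset. A repeat reading cleared it.
- **First move calls:** they were refused because every field has to be filled in; nothing moved.

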